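# Take the red sample frame off its barbed hook

### The arm

A 6-joint arm with a two-finger parallel gripper is mounted at the origin on the work surface. World frame = base frame: x ahead of the robot, y to its left, z up, the work surface at z = 0. Lengths are in m, angles in rad, forces in N, time in s.
With the tool pointing down it reaches from about 0.35 to 0.85 m from the base axis. Payload 8.1 kg.
Tool frame: the origin (TCP) lies on the centre line of the jaws, within the pads' length; the fingertips stand 19 mm ahead of it and the grasp point (between the pads) is the TCP (robot.tips_ahead is the distance from the TCP to the fingertips, in m); y points along the fingers, z is the direction in which the jaws open and shut, and the axes are right-handed (so a half turn about y gives the same grasp; the last joint's range is limited). The gripper opens to 93 mm and grips with 3 to 60 N. Pads are 15 mm wide; open, the fingers measure 128 mm over their backs; the gripper's body (75 mm by 188 mm) begins 65 mm behind the grasp point.
Start: joints at [1.264, 0.13, 1.488, -0, 1.523, -0.085], TCP at [0.132, 0.585, 0.238] pointing down, gripper open.
Joint ranges: [-2.96, 2.96], [-0.89, 2.26], [0.02, 2.5], [-1.34, 4.48], [0, 2.73], [-2.66, 2.66]. Speed limits (rad/s): [2.39, 2.39, 2.79, 3.14, 3.14, 3.14].

### API

Orientations are given as a rotation vector (axis times angle).
In Python, from plant import robot, imaging, models gives the robot as it stands.
- The arm moves only by the tool carry_out, never from a script. Its argument "motion" is one flat list of numbers, 7 for each row, row after row: the shift along the tool's x, y, z in m, then the turn, a rotation vector about the tool's x, y, z in degrees, then the opening, from -1 (shut) to 1 (fully open). A call has exactly 5 rows; each row shifts and turns the pose as measured when the row begins, along the tool's axes as they then stand; what a row does not reach is not made up. A row lasts 1/10 s, in which the tool goes at most 50 mm and 8.59 degrees, less where a joint would pass 70% of its speed; a pose out of reach is approached as far as the arm can. A call is refused whole if a number of a shift passes 0.05 or a number of a turn 8.59, either way. A call with a gripper value outside its range is refused whole. The fingers move at their own pace and stop on an object; "squeeze" is the grip in N (left out, the last holds). Time passes only in rows, so rows that do not move let the fingers close, or fill a call up. It gives the time, the measured TCP pose, the force and the opening at its end, in the units of the state.
- robot.read_state(): the state, without advancing time (a new reading comes with each control period).
- imaging.read_camera(name): name is "side" or "top"; returns the picture (480x640x3 uint8, blue, green, red); there is no depth.
- imaging.camera_model(name): a dict with "K" (3x3 intrinsics, pixels), "k1" (the pictures are not rectified: a ray, as slopes to the right and down, at radius r is drawn at 1 + k1 r^2 times it, then the intrinsics apply), "position" and "orientation" of the camera in the world. Camera axes: x right, y down, z forward; pixel columns grow to the right and rows downward; lengths in m; the calibration is good to about 2 mm. A picture is of the moment at which its call begins. camera_model takes no time and is no camera call.
- robot.close_job(): hands the job in, once; it reports no verdict.
Trained networks look in the newest picture that a camera, given by its name, has taken for a name from the list of things; names that differ only in an ending like _2 or _b are one class to them, and where a whole thing is asked for, a point or a joint stands for the part that bears it (a point fixed in the world has none). Each returns a list of dicts, best first, with "confidence" (0 to 1); they miss things now and then, are a little off and sometimes report something else, mostly with a low value. They report only what shows in the picture. A call takes as long as a camera call. They do not tell look-alikes from the thing itself.
- models.outline_of(camera, thing): "pixels" (480x640 bool, what is visible of it) and "pixel" ([column, row] in pixels, amid what is visible of it).
The state is a dict: "t": time; "q": joint angles; "dq": joint speeds; "joint_torque": joint torques, N m; "tool_pos": TCP position; "orientation": TCP orientation; "force": force on the tool from outside, world axes, zero at the start; "wrist_torque": the same for the moment, N m; "opening": finger opening in m.
Only numpy, scipy, OpenCV 4.12 (cv2) and the standard library are available. Lean on these libraries where they do the work, as an engineer would, in place of code of your own. Each camera call takes 0.05 s, during which the arm holds its last target.

### The job

Take the sample frame with the red grip off its barbed hook: raise it, tilt its top back towards the hook's post and bring it over the barbed tip. Then set it down, without dropping it, standing upright in the middle of the white plate, and let go. Leave the blue-gripped frame hanging where it is.

Things in the scene. Friction and masses are not known exactly. Their poses are not given: they have to be found in the camera images.
- red_frame_grip (a point): Centre of the red grip block (30 wide in y, 16 in x, 48 high, mm) of a 0.2 kg metal frame hung on either hook; z up, x its thin side. Below this point: frame 64 wide (y), 8 thick (x): beam 24-32 mm, open window 40 wide 32-76 mm (centre 54), sill to 86, neck, foot 64 (y) x 44 (x) with underside at 108 mm.
- blue_frame_grip (a point): Centre of the blue grip block of an otherwise equal metal frame, on the rack's other hook; it stays there.
- rack: Dark base 130 x 240 x 10 mm, origin mid underside, z up. Two yellow 8 mm rod hooks at y = +75 and -75 mm point to +x. Rod axis (x, z mm): post x -52 up to z 108, level arm to elbow x 40, then up to tip z 158; a 5 mm barb runs from the tip 9 back (-x), 9 down. Tip too tall for an upright window; top tilted 40 deg to -x, the window passes elbow and tip with 9 mm to spare each way.
- plate_top (a point): Centre of the top face of the fixed white plastic plate, 150 x 150 x 10 mm, empty, flat on the bench; z up, x and y along its edges.
Not all that is in view belongs to the job. Of the things that look like the part that bears plate_top, the middle-sized one is meant.

How it is judged:
By the outcome, as a careful person would: the job done as asked, in the order asked, and still so for the second after the job is handed in, with the robot touching nothing.
It also fails if it takes over 48 s, if anything falls off the work surface, if the arm or the gripper's body presses on something with over 40 N, if the wrist force passes 120 N, or if a joint passes its speed limit or range.

## Working session

There is one attempt and no reset: what is moved stays moved. The work goes in short steps, Python scripts to look and compute and a tool call to move; the robot and the scene stay as the last step left them, time stands still between calls to the robot, and variables do not carry over. Pictures are saved under pics/ and viewed, and the job is handed in when it is done.

Besides the shell and the picture viewer there is one more tool, called after "Call:" as name(argument=value, ...), one argument or row to a line, values as JSON. carry_out: Moves the arm, as the interface text tells. Its arguments: {"type":"object","properties":{"motion":{"type":"array","items":{"type":"number"}},"squeeze":{"type":"number"}},"required":["motion"]}

```bash
ls; mkdir -p pics
python3 - <<'E'
from plant import robot, imaging, models
import cv2
for n in ("side","top"):
    cv2.imwrite(f"pics/a_{n}.png",imaging.read_camera(n)); print(n,imaging.camera_model(n))
s=robot.read_state(); print(s)
E
```

```text
pics
side {'K': array([[453.78348088,   0.        , 321.80464253],
       [  0.        , 453.78348088, 239.11105181],
       [  0.        ,   0.        ,   1.        ]]), 'k1': -0.059319127753693024, 'position': array([0.30504885, 0.62582649, 0.60594149]), 'orientation': array([-0.08682422,  2.79706477, -1.3775677 ])}
top {'K': array([[589.34382966,   0.        , 316.16434568],
       [  0.        , 589.34382966, 236.34187644],
       [  0.        ,   0.        ,   1.        ]]), 'k1': 0.05606419842192258, 'position': array([ 0.19251695, -0.02378259,  1.18901986]), 'orientation': array([-2.14254823,  2.14208005, -0.140483  ])}
{'t': 0.1, 'q': array([ 1.26360044e+00,  1.31079681e-01,  1.48915087e+00,  2.51508538e-05,
        1.52301304e+00, -8.54090273e-02]), 'dq': array([-2.23202191e-04,  1.44104439e-03, -1.54994496e-03, -8.17214052e-05,
       -1.02156089e-03,  7.59719330e-04]), 'joint_torque': array([ 1.43416437e-03, -5.61335778e+01, -4.93101561e+01,  7.71072786e-02,
        2.91572796e-02, -3.52177995e-05]), 'tool_pos': array([0.13181355, 0.58485235, 0.2367066 ]), 'orientation': array([-1.56538901,  0.17443873, -0.17389319]), 'force': array([-0.13675324,  0.66169999, -0.16062262]), 'wrist_torque': array([0.01242476, 0.01481696, 0.03112944]), 'opening': 0.09304454765227471}
```

View pics/a_side.png

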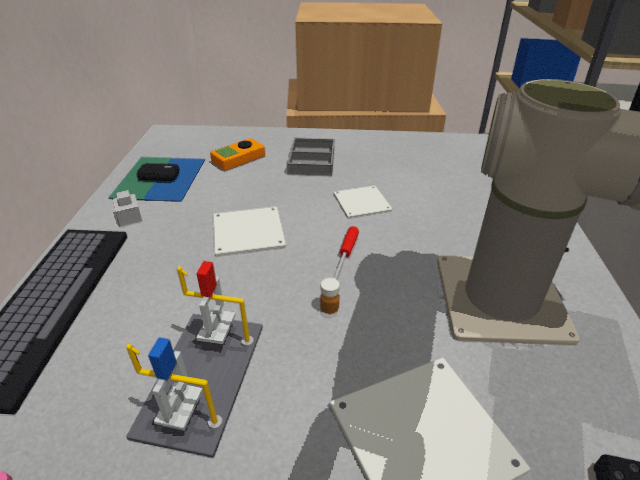

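View pics/a_top.png

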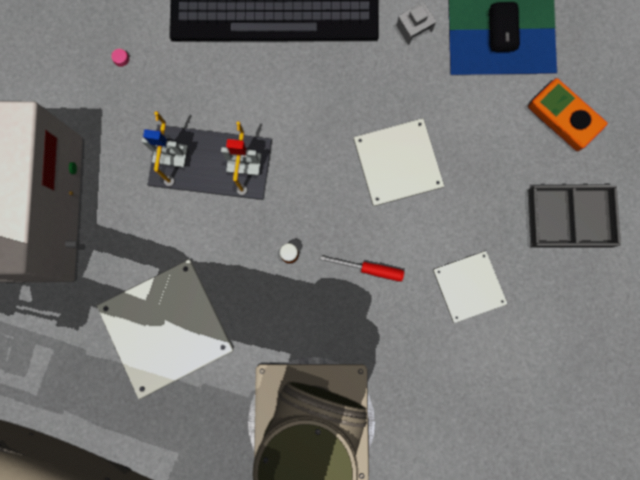

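Run:
```python
from plant import robot, imaging, models
import cv2, numpy as np
for n in ("side","top"):
  for th in ("red_frame_grip","blue_frame_grip","rack","plate_top"):
    for r in models.outline_of(n,th):
      m=r["pixels"]; ys,xs=np.nonzero(m)
      print(n,th,round(r["confidence"],2),r["pixel"],m.sum(),xs.min(),xs.max(),ys.min(),ys.max())
      if n=="top" or th!="rack":
        c,_=cv2.findContours(m.astype(np.uint8),0,2); c=max(c,key=cv2.contourArea)
        print("   ",cv2.approxPolyDP(c,4,True).reshape(-1,2).tolist(), cv2.minAreaRect(c))
```

```text
side red_frame_grip 0.55 [212.0, 310.8] 1863 196 235 261 343
    [[204, 261], [197, 270], [203, 322], [196, 338], [222, 343], [235, 313], [224, 311], [222, 300], [208, 308], [211, 296], [221, 294], [212, 262]] ((215.86264038085938, 302.06610107421875), (38.69252395629883, 81.82393646240234), 0.8680514097213745)
side red_frame_grip 0.54 [173.2, 389.8] 2795 148 202 338 428
    [[159, 338], [148, 354], [158, 379], [153, 393], [159, 412], [154, 421], [184, 428], [202, 389], [178, 382], [165, 390], [173, 370], [187, 372], [181, 354]] ((175.93148803710938, 382.5909423828125), (91.91691589355469, 50.73814010620117), 84.72611236572266)
side blue_frame_grip 0.58 [168.6, 389.6] 2653 149 201 339 429
    [[159, 339], [149, 352], [159, 380], [154, 388], [160, 407], [155, 422], [182, 429], [201, 389], [179, 382], [165, 390], [173, 369], [185, 371], [180, 353], [168, 340]] ((175.9365997314453, 383.4903564453125), (91.75390625, 48.879417419433594), 84.64417266845703)
side rack 0.8 [203.8, 376.8] 9098 126 262 266 457
side plate_top 0.97 [244.8, 231.5] 2888 214 285 207 256
    [[277, 208], [215, 214],
[... 1345 characters left out ...]
155.8292694091797), (118.9620590209961, 75.47389221191406), 6.418786525726318)
top plate_top 0.97 [468.6, 284.6] 3258 433 506 251 322
    [[484, 251], [433, 270], [454, 322], [506, 302]] ((469.5565185546875, 286.1583251953125), (57.31172180175781, 58.79160690307617), 70.34617614746094)
top plate_top 0.86 [163.6, 329.6] 10813 97 231 260 398
    [[189, 260], [97, 305], [139, 398], [231, 350]] ((163.7999267578125, 328.906982421875), (103.93608093261719, 107.53828430175781), 64.23066711425781)
top plate_top 0.71 [397.6, 159.0] 5212 354 443 118 205
    [[422, 118], [354, 138], [373, 204], [443, 186]] ((398.2743835449219, 161.9407958984375), (72.8399887084961, 73.5999984741211), 73.73979187011719)
```

Run:
```python
import cv2
a=cv2.imread("pics/a_side.png"); b=cv2.imread("pics/a_top.png")
cv2.imwrite("pics/c_side.png",cv2.resize(a[250:470,115:275],None,fx=3.6,fy=2.7,interpolation=cv2.INTER_CUBIC)[:594])
cv2.imwrite("pics/c_top.png",cv2.resize(b[105:205,140:280],None,fx=5.5,fy=5.5,interpolation=cv2.INTER_CUBIC))
```

```text
(no output)
```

View pics/c_side.png

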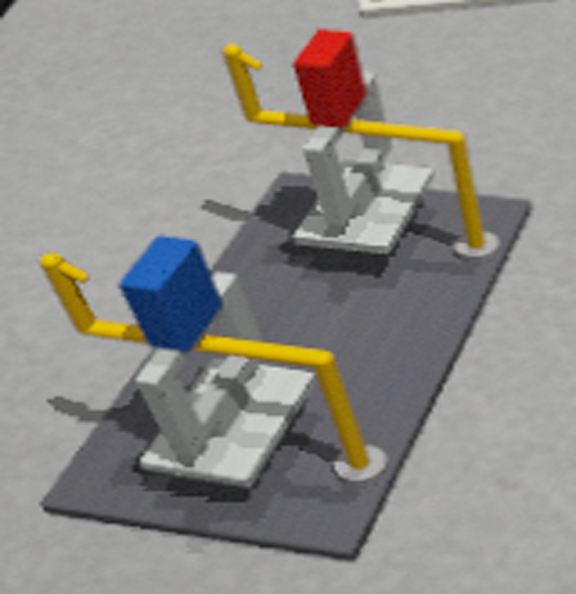

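View pics/c_top.png

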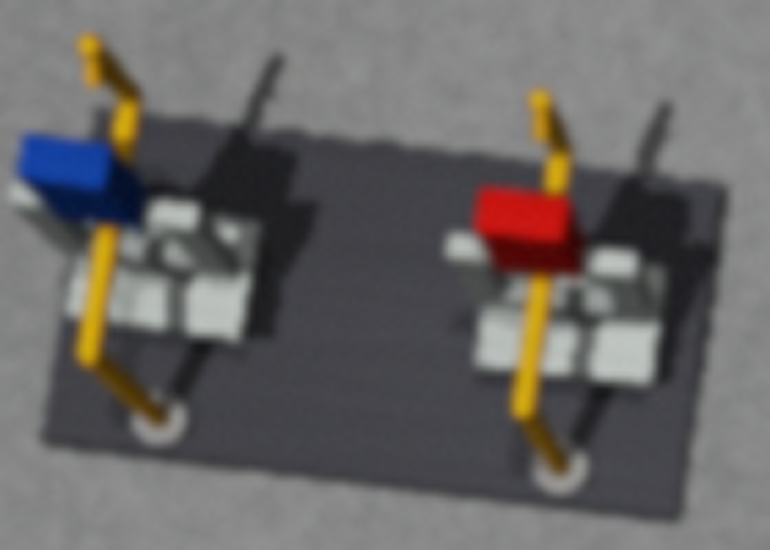

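```bash
cat > h.py <<'E'
import numpy as np, cv2
from scipy.spatial.transform import Rotation as R
from scipy.optimize import least_squares
from plant import imaging
CM={n:imaging.camera_model(n) for n in("side","top")}
def proj(n,P):
    c=CM[n]; P=np.atleast_2d(P); q=R.from_rotvec(c["orientation"]).inv().apply(P-c["position"])
    s=q[:,:2]/q[:,2:]; s=s*(1+c["k1"]*(s**2).sum(1,keepdims=True))
    return s*c["K"][0,0]+c["K"][:2,2]
def ray(n,uv,z):
    c=CM[n]; d=(np.array(uv,float)-c["K"][:2,2])/c["K"][0,0]; s=d.copy()
    for _ in range(20): s=d/(1+c["k1"]*(s@s))
    v=R.from_rotvec(c["orientation"]).apply([s[0],s[1],1]); t=(z-c["position"][2])/v[2]
    return c["position"]+t*v
def rotz(a): return R.from_euler("z",a)
def redmask(im,blue=False):
    b,g,r=[im[...,i].astype(int) for i in range(3)]
    return ((b-r>40)&(b-g>25)) if blue else ((r-g>60)&(r-b>60)&(g<60))
def hullmask(n,P):
    m=np.zeros((480,640),np.uint8)
    cv2.fillConvexPoly(m,cv2.convexHull(np.round(proj(n,P)*16).astype(np.int32)),1,shift=4); return m
BOX=np.array([[x,y,z] for x in(-8,8) for y in(-15,15) for z in(-24,24)])/1000.
E
python3 - <<'E'
from h import *
R0=[(-52,-75,10),(-52,-75,108),(40,-75,108),(40,-75,158),(-52,75,10),(-52,75,108),(40,75,108),(40,75,158)]
ob={"top":(R0+[(65,-120,10),(-65,-120,10),(-65,120,10)],[(560,468),(524,408),(560,155),(540,98),(158,415),(90,355),(128,100),(90,45),(725,185),(680,518),(45,442)],(140,105),(5.5,5.5)),
"side":(R0+[(65,120,10),(-65,120,10),(-65,-120,10),(65,-120,10)],[(478,245),(458,138),(253,116),(233,50),(362,462),(325,358),(85,326),(50,260),(45,508),(355,555),(530,200),(280,178)],(115,250),(3.6,2.7))}
def f(p,sel=("top","side")):
    out=[]
    for n in sel:
        P,c,o,s=ob[n]; uv=np.array(c)/s+o
        out.append((proj(n,rotz(p[2]).apply(np.array(P)/1000)+[p[0],p[1],0])-uv).ravel())
    return np.concatenate(out)
for sel in(("top",),("side",),("top","side")):
    r=least_squares(f,[.5,.2,0],args=(sel,),loss="soft_l1"); print(sel,r.x,np.rad2deg(r.x[2]),np.abs(f(r.x,sel)).reshape(-1,2).max(1).round(1))
# grips
ims={n:cv2.imread(f"pics/a_{n}.png") for n in("side","top")}
for blue in(False,True):
    M={}
    for n in ims:
        m=redmask(ims[n],blue).astype(np.uint8); k,l,st,ce=cv2.connectedComponentsWithStats(m)
        tgt=np.array(proj(n,[[.5,.17+.15*blue,.144]])[0]); j=min((i for i in range(1,k) if st[i,4]>60),key=lambda i:np.hypot(*(ce[i]-tgt)))
        M[n]=(l==j).astype(np.uint8); print(n,st[j],ce[j])
    best=None
    def cost(p):
        e=0
        for n in M:
            h=hullmask(n,rotz(p[3]).apply(BOX)+p[:3]); e+=1-(h&M[n]).sum()/(h|M[n]).sum()
        return e
    def cen(p,y):
        o=[]
        for n in M:
            h=hullmask(n,rotz(y).apply(BOX)+p); o+=list(np.argwhere(h).mean(0)-np.argwhere(M[n]).mean(0))
        return o
    for y in np.deg2rad(np.arange(-30,31,5)):
        q=least_squares(cen,[.5,.17+.15*blue,.144],args=(y,),diff_step=.005).x
        print(np.rad2deg(y).round(),q.round(4),round(cost([*q,y]),3))
E
```

```text
('top',) [ 0.51700357  0.20900232 -0.12299558] -7.047127535388931 [0.4 0.1 1.1 0.5 1.2 0.3 0.6 0.2 0.5 0.4 1.5]
('side',) [ 0.51565473  0.21025712 -0.11888062] -6.811357519090069 [1.5 0.7 0.2 0.4 2.4 0.2 0.8 0.7 2.  0.3 0.7 2.9]
('top', 'side') [ 0.5162124   0.20955662 -0.11984422] -6.866568035281481 [0.7 0.3 0.8 0.8 1.7 0.5 0.1 0.8 0.5 0.6 1.7 1.2 1.  0.5 0.5 1.9 0.6 0.6
 0.4 2.2 0.8 1.  3.2]
side [197 261  20  36 509] [206.24950884 278.83300589]
top [226 139  18  15 224] [235.         145.79464286]
-30.0 [0.5073 0.1356 0.1434] 0.644
-25.0 [0.5069 0.1365 0.1452] 0.642
-20.0 [0.5069 0.1364 0.1451] 0.627
-15.0 [0.5071 0.1358 0.1442] 0.585
-10.0 [0.5068 0.1365 0.1453] 0.583
-5.0 [0.5069 0.1363 0.1452] 0.554
0.0 [0.5073 0.1362 0.1457] 0.521
5.0 [0.5069 0.1363 0.1457] 0.501
10.0 [0.507  0.1362 0.1454] 0.539
15.0 [0.5071 0.1359 0.1446] 0.591
20.0 [0.5073 0.1357 0.1442] 0.662
25.0 [0.5065 0.1366 0.1466] 0.685
30.0 [0.507  0.1363 0.1448] 0.637
side [148 337  29  43 814] [162.24201474 358.02211302]
top [143 129  21  16 233] [152.61373391 136.27896996]
-30.0 [0.5234 0.2861 0.1471] 0.6
-25.0 [0.5232 0.2859 0.1473] 0.584
-20.0 [0.5233 0.2861 0.1468] 0.588
-15.0 [0.5233 0.286  0.1472] 0.575
-10.0 [0.5233 0.2859 0.1473] 0.57
-5.0 [0.5229 0.2864 0.148 ] 0.544
0.0 [0.5241 0.2855 0.1451] 0.56
5.0 [0.5235 0.2857 0.1473] 0.578
10.0 [0.5233 0.2857 0.1471] 0.595
15.0 [0.5233 0.2857 0.1469] 0.63
20.0 [0.5234 0.2859 0.1473] 0.68
25.0 [0.5233 0.2859 0.1475] 0.753
30.0 [0.5233 0.2861 0.1477] 0.823
```

Run:
```python
from h import *
E=[(i,j) for i in range(8) for j in range(i) if (BOX[i]!=BOX[j]).sum()==1]
out=[]
for n,(u,v) in(("side",(170,240)),("top",(200,115))):
    im=cv2.imread(f"pics/a_{n}.png")[v:v+75,u:u+100]; im=cv2.resize(im,None,fx=8,fy=8,interpolation=cv2.INTER_CUBIC)
    im=im
    for y,c in((-6.9,(255,255,0)),(4,(0,255,0))):
      p=(proj(n,rotz(np.deg2rad(y)).apply(BOX)+[.507,.136,.145])-[u,v])*8+4
      for i,j in E: cv2.line(im,tuple(p[i].astype(int).tolist()),tuple(p[j].astype(int).tolist()),c,1)
    cv2.imwrite(f"pics/d_{n}.png",im)
```

```text
(no output)
```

View pics/d_side.png

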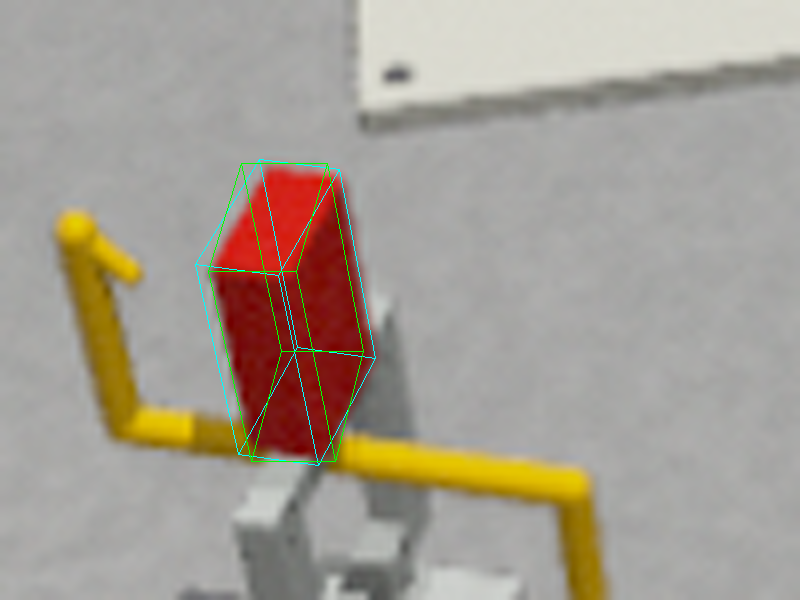

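View pics/d_top.png

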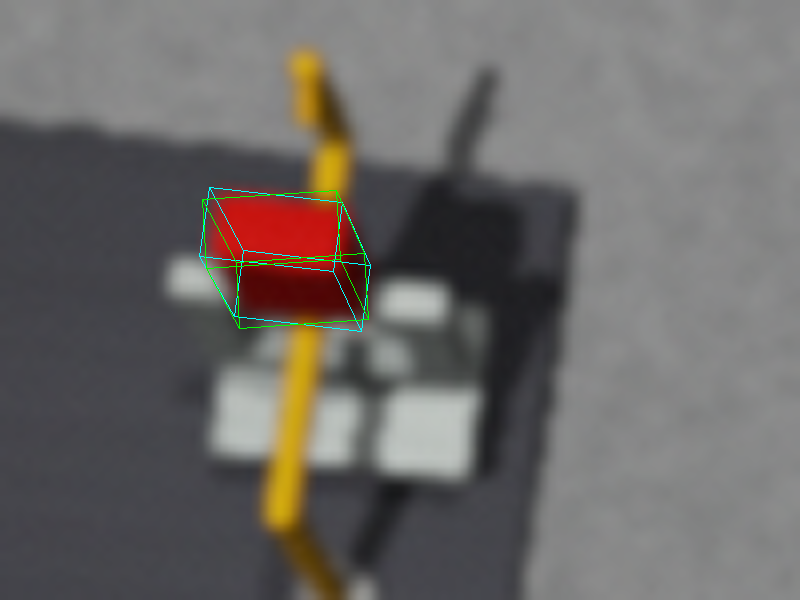

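```bash
cat > plan.py <<'E'
import numpy as np, heapq
def sample(p,q,n=12): return [np.array(p)+(np.array(q)-p)*t for t in np.linspace(0,1,n)]
pts=[];rad=[]
for a,b,r,n in(((-52,10),(-52,108),4,50),((-52,108),(40,108),4,47),((40,108),(40,158),4,26),((40,158),(31,149),2.5,8)):
    for s in sample(a,b,n): pts.append(s);rad.append(r)
pts=np.array(pts);rad=np.array(rad)
# boxes in frame coords (x, h down): x0,x1,h0,h1
B=np.array([(-8,8,-24,24),(-4,4,24,32),(-4,4,76,86),(-5,5,86,100),(-22,22,96,108),(-38,38,-260,-65),(-10,10,-65,-20)],float)
def clear(gx,gz,th):
    c,s=np.cos(th),np.sin(th)   # tilt: frame up = (-s,c), frame x=(c,s)
    d=pts-[gx,gz]; x=d[:,0]*c+d[:,1]*s; h=-( -d[:,0]*s+d[:,1]*c)
    dx=np.maximum(np.maximum(B[:,0:1]-x,x-B[:,1:2]),0); dh=np.maximum(np.maximum(B[:,2:3]-h,h-B[:,3:4]),0)
    cl=(np.hypot(dx,dh)-rad).min()
    foot=gz-108*c-22*s-10  # foot corner low over base (x-22*... )
    return min(cl,foot)
E
python3 - <<'E'
from plan import *
st=2; xs=np.arange(-60,141,st); zs=np.arange(130,301,st); ts=np.deg2rad(np.arange(0,51,5))
C=np.array([[[clear(x,z,t) for t in ts] for z in zs] for x in xs])
print("upright", C[30,:,0].max())
def idx(x,z,t): return (int((x+60)/2),int((z-130)/2),int(t/5))
s=idx(0,154,0); g=idx(-10,270,40)
# maximin first
D={s:0};par={};pq=[(0,s)]
while pq:
    d,u=heapq.heappop(pq)
    if d>D[u]: continue
    if u==g: break
    for a in(-1,0,1):
     for b in(-1,0,1):
      for c in(-1,0,1):
        v=(u[0]+a,u[1]+b,u[2]+c)
        if not(0<=v[0]<len(xs) and 0<=v[1]<len(zs) and 0<=v[2]<len(ts)): continue
        cl=C[v]
        if cl<=0.5: continue
        nd=d+np.sqrt(a*a+b*b+4*c*c)*(0.15+(3/min(cl,15))**3)
        if nd<D.get(v,1e9): D[v]=nd;par[v]=u;heapq.heappush(pq,(nd,v))
p=[g]
while p[-1]!=s: p.append(par[p[-1]])
for u in p[::-1][::1]: print(xs[u[0]],zs[u[1]],ts[u[2]]*57.3//1,C[u].round(1))
E
```

```text
upright 34.47076812334269
0 154 0.0 10.0
0 156 5.0 11.8
0 156 10.0 11.8
0 156 15.0 12.1
0 156 20.0 12.6
0 156 25.0 13.3
0 156 30.0 11.9
0 156 35.0 9.8
0 156 40.0 8.8
-2 158 45.0 7.1
-4 160 50.0 7.6
-4 162 50.0 6.6
-4 164 50.0 5.8
-4 166 50.0 5.4
-4 168 50.0 5.6
-4 170 50.0 6.2
-4 172 50.0 7.1
-4 174 50.0 7.6
-2 176 50.0 8.1
-2 178 50.0 9.4
-2 180 50.0 9.6
0 182 50.0 10.5
0 184 50.0 11.5
0 186 50.0 11.6
0 188 50.0 11.6
0 190 50.0 11.6
0 192 50.0 11.6
0 194 50.0 11.6
0 196 50.0 11.6
0 198 50.0 11.6
0 200 50.0 11.6
0 202 50.0 11.6
0 204 50.0 11.6
0 206 50.0 11.6
0 208 50.0 11.6
0 210 50.0 11.6
0 212 50.0 11.8
0 214 50.0 12.2
0 216 50.0 12.8
0 218 50.0 13.6
0 220 50.0 14.6
0 222 50.0 15.4
0 224 50.0 15.4
0 226 50.0 15.4
0 228 50.0 15.4
0 230 50.0 15.4
0 232 50.0 15.4
0 234 50.0 15.4
0 236 50.0 15.4
0 238 50.0 15.5
0 240 50.0 15.7
0 242 50.0 16.1
0 244 50.0 16.8
0 246 50.0 17.6
0 248 50.0 18.5
0 250 50.0 19.6
0 252 50.0 20.8
0 254 50.0 22.1
0 256 50.0 23.5
0 258 50.0 24.9
0 260 50.0 26.4
-2 262 50.0 26.7
-4 264 50.0 26.9
-6 266 50.0 27.2
-8 268 45.0 18.2
-10 270 40.0 11.3
```

Run:
```python
from plan import *
for deg in(40,43):
  print(deg)
  for z in range(152,270,6):
    c=[(round(clear(x,z,np.deg2rad(deg)),1),x) for x in range(-20,41,1)]
    b=max(c); print(z,b,[(x,v) for v,x in c if x in(-4,0,4,8,12,16)])
```

```text
40
152 (np.float64(11.9), -1) [(-4, np.float64(10.1)), (0, np.float64(11.3)), (4, np.float64(8.3)), (8, np.float64(4.4)), (12, np.float64(0.4)), (16, np.float64(-3.6))]
158 (np.float64(7.9), 0) [(-4, np.float64(5.4)), (0, np.float64(7.9)), (4, np.float64(4.4)), (8, np.float64(1.3)), (12, np.float64(-1.7)), (16, np.float64(-3.6))]
164 (np.float64(5.1), 2) [(-4, np.float64(0.8)), (0, np.float64(3.5)), (4, np.float64(3.2)), (8, np.float64(-0.2)), (12, np.float64(-2.5)), (16, np.float64(-3.6))]
170 (np.float64(2.9), 2) [(-4, np.float64(-2.0)), (0, np.float64(1.8)), (4, np.float64(1.0)), (8, np.float64(-2.4)), (12, np.float64(-2.5)), (16, np.float64(-3.6))]
176 (np.float64(4.2), 3) [(-4, np.float64(-2.0)), (0, np.float64(1.8)), (4, np.float64(3.5)), (8, np.float64(0.7)), (12, np.float64(-2.1)), (16, np.float64(-3.6))]
182 (np.float64(6.8), 5) [(-4, np.float64(-2.0)), (0, np.float64(1.8)), (4, np.float64(5.8)), (8, np.float64(4.6)), (12, np.float64(0.8)), (16, np.float64(-2.2))]
188 (np.float64(8.4), 7) [(-4, np.float64(-2.0)), (0, np.float64(1.8)), (4, np.float64(5.8)), (8, np.float64(7.6
[... 4822 characters left out ...]
)), (16, np.float64(21.4))]
248 (np.float64(45.6), 40) [(-4, np.float64(3.2)), (0, np.float64(6.5)), (4, np.float64(10.2)), (8, np.float64(14.0)), (12, np.float64(17.9)), (16, np.float64(21.8))]
254 (np.float64(46.5), 40) [(-4, np.float64(7.3)), (0, np.float64(10.2)), (4, np.float64(13.2)), (8, np.float64(16.5)), (12, np.float64(19.9)), (16, np.float64(23.6))]
260 (np.float64(48.2), 40) [(-4, np.float64(11.4)), (0, np.float64(14.3)), (4, np.float64(17.2)), (8, np.float64(20.2)), (12, np.float64(23.2)), (16, np.float64(26.4))]
266 (np.float64(50.4), 40) [(-4, np.float64(15.5)), (0, np.float64(18.4)), (4, np.float64(21.3)), (8, np.float64(24.3)), (12, np.float64(27.2)), (16, np.float64(30.1))]
```

Run:
```python
from plan import *
for deg in(46,50,54,58):
  print(deg)
  for z in range(146,200,4):
    c=[(round(float(clear(x,z,np.deg2rad(deg))),1),x) for x in range(-26,21,1)]
    b=max(c); print(z,b,[(x,v) for v,x in c if x in(-16,-12,-8,-4,0,4,8)])
```

```text
46
146 (8.9, 1) [(-16, 8.0), (-12, 8.9), (-8, 8.9), (-4, 8.9), (0, 8.9), (4, 6.2), (8, 2.2)]
150 (11.9, -3) [(-16, 4.0), (-12, 5.6), (-8, 8.3), (-4, 11.2), (0, 10.2), (4, 6.2), (8, 2.2)]
154 (9.3, -2) [(-16, 0.2), (-12, 2.6), (-8, 5.5), (-4, 8.4), (0, 7.6), (4, 4.7), (8, 1.9)]
158 (7.4, -2) [(-16, -3.0), (-12, -0.1), (-8, 2.7), (-4, 5.7), (0, 5.9), (4, 2.1), (8, -1.0)]
162 (6.4, -1) [(-16, -4.0), (-12, -2.9), (-8, 0.2), (-4, 4.1), (0, 5.7), (4, 2.2), (8, -0.9)]
166 (5.1, -2) [(-16, -4.0), (-12, -3.8), (-8, -0.1), (-4, 3.9), (0, 3.2), (4, 0.0), (8, -2.5)]
170 (4.9, -2) [(-16, -4.0), (-12, -3.8), (-8, -0.1), (-4, 3.9), (0, 3.0), (4, -0.5), (8, -2.5)]
174 (5.9, -1) [(-16, -4.0), (-12, -3.8), (-8, -0.1), (-4, 3.9), (0, 5.2), (4, 2.3), (8, -0.6)]
178 (7.9, 0) [(-16, -4.0), (-12, -3.8), (-8, -0.1), (-4, 3.9), (0, 7.9), (4, 5.1), (8, 2.2)]
182 (9.1, 2) [(-16, -4.0), (-12, -3.8), (-8, -0.1), (-4, 3.9), (0, 7.9), (4, 7.2), (8, 3.8)]
186 (10.2, 3) [(-16, -4.0), (-12, -3.8), (-8, -0.1), (-4, 3.9), (0, 7.9), (4, 9.4), (8, 6.5)]
190 (11.9, 4) [(-16, -4.0), (-12, -3.8), (-8, -0.1), (-4, 3.9), (0, 
[... 3488 characters left out ...]
), (0, 2.9), (4, -0.5), (8, -2.5)]
174 (11.0, -7) [(-16, 2.3), (-12, 6.3), (-8, 10.3), (-4, 8.4), (0, 5.1), (4, 2.2), (8, -0.5)]
178 (12.3, -6) [(-16, 2.3), (-12, 6.3), (-8, 10.3), (-4, 10.7), (0, 7.8), (4, 5.1), (8, 1.7)]
182 (13.5, -4) [(-16, 2.3), (-12, 6.3), (-8, 10.3), (-4, 13.5), (0, 10.6), (4, 7.2), (8, 3.9)]
186 (15.3, -3) [(-16, 2.3), (-12, 6.3), (-8, 10.3), (-4, 14.3), (0, 12.8), (4, 9.4), (8, 6.4)]
190 (16.3, -2) [(-16, 2.3), (-12, 6.3), (-8, 10.3), (-4, 14.3), (0, 15.0), (4, 12.0), (8, 9.6)]
194 (17.7, 0) [(-16, 2.3), (-12, 6.3), (-8, 10.3), (-4, 14.3), (0, 17.7), (4, 15.1), (8, 13.1)]
198 (19.6, 2) [(-16, 2.3), (-12, 6.3), (-8, 10.3), (-4, 14.3), (0, 18.3), (4, 18.5), (8, 16.9)]
```

```bash
cat > mv.py <<'E'
from h import *
from plant import robot
np.set_printoptions(suppress=True,precision=4)
RK=np.array([.5162,.2096]); YAW=np.deg2rad(-6.87)
HY=-.075
def target(gx,gz,deg,off=(0,0)):   # rack mm -> TCP pos, R
    p=rotz(YAW).apply([gx/1000,HY,0])+[RK[0],RK[1],gz/1000]
    Rm=rotz(YAW)*R.from_euler("y",-deg,degrees=True)*R.from_euler("x",-90,degrees=True)
    return p,Rm
def cur():
    s=robot.read_state(); return s,np.array(s["tool_pos"]),R.from_rotvec(s["orientation"])
def rackpose():
    s,p,r=cur(); q=rotz(YAW).inv().apply(p-[RK[0],RK[1],0])*1000
    rel=(target(0,0,0)[1].inv()*r).as_rotvec(degrees=True)
    return q, rel   # rel z = -tilt
def rows(p1,R1,n):
    s,p,r=cur(); dr=(r.inv()*R1).as_rotvec(degrees=True); out=[]
    for k in range(n):
        rk=r*R.from_rotvec(dr*k/n,degrees=True); out.append(np.r_[rk.inv().apply((p1-p)/n),dr/n])
    return np.array(out).round(4)
def show(): 
    s=robot.read_state(); q,rel=rackpose(); print("t",round(s["t"],2),"rack mm",q.round(1),"rot",rel.round(2),"F",np.round(s["force"],1),"T",np.round(s["wrist_torque"],2),"op",round(s["opening"],4))
E
python3 - <<'E'
from mv import *
show(); p,Rm=target(-1,230,0); print(p)
print(rows(p,Rm,15)[0]); print(cur()[2].as_matrix())
E
```

```text
t 0.5 rack mm [-426.4  327.   237.6] rot [-0.    5.84  0.  ] F [-0.1 -0.9  0.2] T [-0.03 -0.06 -0.05] op 0.0926
[0.5062 0.1353 0.23  ]
[ 0.0309  0.0005 -0.0238  0.0002 -0.3893 -0.0001]
[[ 0.9755 -0.      0.22  ]
 [-0.22   -0.0001  0.9755]
 [-0.     -1.     -0.0001]]
```

Call:
carry_out(
  motion=[0.031, -0.008, -0.024, 0, -0.39, 0, 1, 0.031, -0.008, -0.024, 0, -0.39, 0, 1, 0.031, -0.008, -0.024, 0, -0.39, 0, 1, 0.031, -0.008, -0.024, 0, -0.39, 0, 1, 0.031, -0.008, -0.024, 0, -0.39, 0, 1],
  squeeze=35,
)

```text
t: 1.0
tool_pos: [0.2589, 0.4334, 0.2763]
orientation: [-1.569, 0.142, -0.139]
force: [0.1, -0.0, -1.1]
opening: 0.0932
```

Call:
carry_out(
  motion=[0.031, 0, -0.024, 0, -0.39, 0, 1, 0.031, 0, -0.024, 0, -0.39, 0, 1, 0.031, 0, -0.024, 0, -0.39, 0, 1, 0.031, 0, -0.024, 0, -0.39, 0, 1, 0.031, 0, -0.024, 0, -0.39, 0, 1],
)

```text
t: 1.5
tool_pos: [0.3971, 0.2838, 0.2798]
orientation: [-1.566, 0.109, -0.114]
force: [0.6, 0.4, -0.1]
opening: 0.0928
```

Run:
```python
from mv import *
show(); p,Rm=target(-1,230,0)
print(rows(p,Rm,10)[0])
```

```text
t 1.5 rack mm [-127.2   59.4  279.8] rot [ 0.14  1.27 -0.16] F [ 0.6  0.4 -0.1] T [ 0.06 -0.02  0.06] op 0.0928
[ 0.0129  0.005  -0.0132 -0.014  -0.127   0.0156]
```

Call:
carry_out(
  motion=[0.025, 0.01, -0.026, 0, -0.25, 0, 1, 0.025, 0.01, -0.026, 0, -0.25, 0, 1, 0.025, 0.01, -0.026, 0, -0.25, 0, 1, 0.025, 0.01, -0.026, 0, -0.25, 0, 1, 0.025, 0.01, -0.026, 0, -0.25, 0, 1],
)

```text
t: 2.0
tool_pos: [0.5097, 0.1319, 0.2318]
orientation: [-1.563, 0.087, -0.102]
force: [0.7, 0.7, -0.5]
opening: 0.093
```

Run:
```python
from mv import *
for n in("side","top"): cv2.imwrite(f"pics/e_{n}.png",imaging.read_camera(n))
show(); p,Rm=target(-1,147,0)
print(rows(p,Rm,5)[0])
```

```text
t 2.1 rack mm [  3.3 -80.1 230.2] rot [ 0.22  0.24 -0.41] F [-0.9  0.5 -0.5] T [0.   0.04 0.03] op 0.0929
[-0.001   0.0166  0.0009 -0.0434 -0.0478  0.0826]
```

View pics/e_side.png

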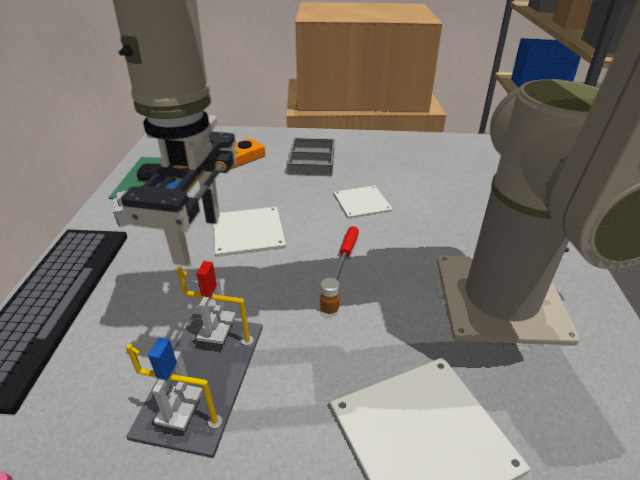

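Call:
carry_out(
  motion=[-0.001, 0.014, 0.001, -0.04, -0.05, 0.08, 1, -0.001, 0.014, 0.001, -0.04, -0.05, 0.08, 1, -0.001, 0.014, 0.001, -0.04, -0.05, 0.08, 1, -0.001, 0.014, 0.001, -0.04, -0.05, 0.08, 1, -0.001, 0.008, 0.001, -0.04, -0.05, 0.08, 1],
)

```text
t: 2.6
tool_pos: [0.5043, 0.1384, 0.1618]
orientation: [-1.567, 0.092, -0.093]
force: [-1.3, 0.1, -0.6]
opening: 0.0929
```

Run:
```python
from mv import *
for n in("side","top"): cv2.imwrite(f"pics/f_{n}.png",imaging.read_camera(n))
show(); p,Rm=target(-1,147,0)
print(rows(p,Rm,5)[0])
a=cv2.imread("pics/f_side.png"); b=cv2.imread("pics/f_top.png")
cv2.imwrite("pics/f2.png",np.hstack([cv2.resize(a[180:380,110:270],(400,500)),cv2.resize(b[60:220,180:308],(400,500))]))
```

```text
t 2.7 rack mm [ -3.6 -72.3 161.7] rot [ 0.06 -0.11  0.05] F [ 0.1 -0.2  0. ] T [-0.02 -0.02  0.  ] op 0.0927
[ 0.0005  0.0029 -0.0005 -0.0118  0.023  -0.0109]
```

View pics/f2.png

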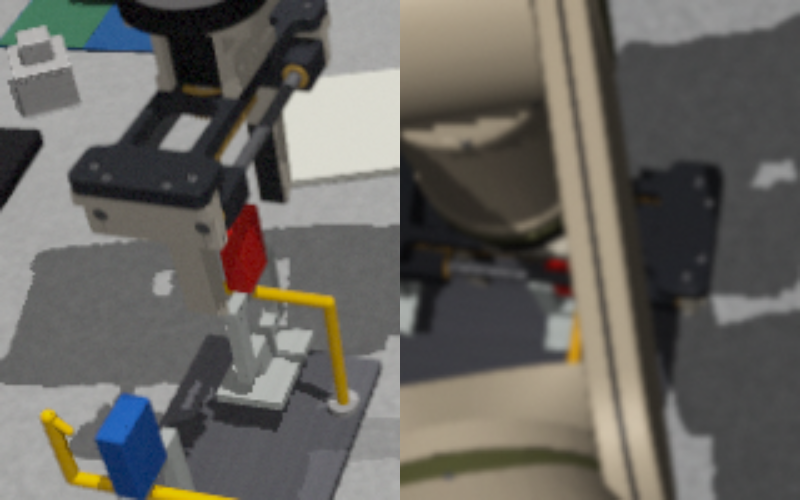

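Call:
carry_out(
  motion=[0.001, 0.005, -0.001, 0, 0, 0, 1, 0.001, 0.005, -0.001, 0, 0, 0, 1, 0.0005, 0.003, -0.0005, 0, 0, 0, 1, 0, 0.001, 0, 0, 0, 0, 1, 0, 0, 0, 0, 0, 0, 1],
)

```text
t: 3.2
tool_pos: [0.5077, 0.1357, 0.1485]
orientation: [-1.567, 0.09, -0.094]
force: [0.7, 0.6, -0.3]
opening: 0.0931
```

Run:
```python
from mv import *
cv2.imwrite(f"pics/g_side.png",imaging.read_camera("side"))
show()
a=cv2.imread("pics/g_side.png")
# overlay pad centre-line at TCP +-46mm in tool z, pad extent
s,p,r=cur()
b=cv2.resize(a[220:340,150:270],(600,600),interpolation=cv2.INTER_CUBIC)
for zz in(.0465,-.0465):
  q=(proj("side",p+r.apply([[x,y,zz] for x,y in((-.0075,.019),(.0075,.019),(.0075,-.015),(-.0075,-.015))]))-[150,220])*5+2
  cv2.polylines(b,[q.astype(int).reshape(-1,1,2)],True,(0,255,0) if zz>0 else(255,0,255),1)
E=[(i,j) for i in range(8) for j in range(i) if (BOX[i]!=BOX[j]).sum()==1]
g=(proj("side",rotz(YAW).apply(BOX)+target(-1,144,0)[0])-[150,220])*5+2
for i,j in E: cv2.line(b,tuple(g[i].astype(int).tolist()),tuple(g[j].astype(int).tolist()),(255,255,0),1)
cv2.imwrite("pics/g2.png",b)
```

```text
t 3.25 rack mm [  0.4 -74.4 148.5] rot [ 0.11 -0.15 -0.13] F [-0.5  0.1  0.1] T [ 0.01 -0.    0.02] op 0.0931
```

View pics/g2.png

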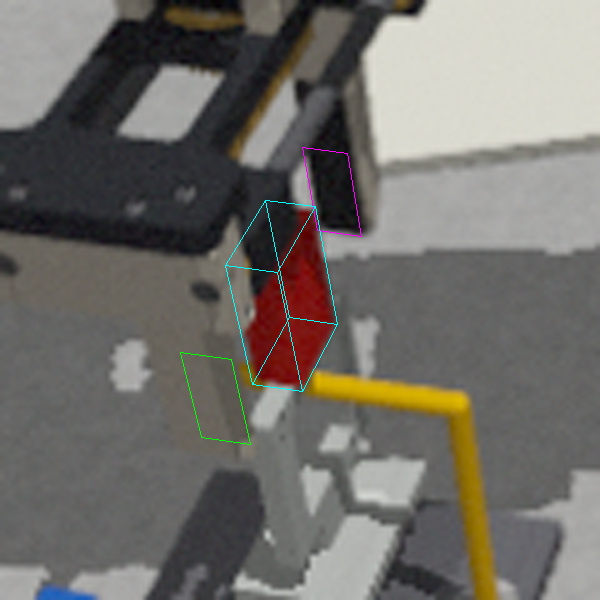

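Call:
carry_out(
  motion=[-0.0015, 0.001, 0, 0, 0, 0, 0.2, 0, 0, 0, 0, 0, 0, 0.0, 0, 0, 0, 0, 0, 0, -0.4, 0, 0, 0, 0, 0, 0, -1, 0, 0, 0, 0, 0, 0, -1],
)

```text
t: 3.75
tool_pos: [0.5066, 0.1359, 0.1484]
orientation: [-1.567, 0.089, -0.095]
force: [-0.0, 1.6, -0.3]
opening: 0.0576
```

Call:
carry_out(
  motion=[0, 0, 0, 0, 0, 0, -1, 0, 0, 0, 0, 0, 0, -1, 0, 0, 0, 0, 0, 0, -1, 0, 0, 0, 0, 0, 0, -1, 0, 0, 0, 0, 0, 0, -1],
)

```text
t: 4.25
tool_pos: [0.5067, 0.1358, 0.1485]
orientation: [-1.567, 0.089, -0.095]
force: [0.2, -0.6, 0.3]
opening: 0.0299
```

Run:
```python
from mv import *
show()
```

```text
t 4.25 rack mm [ -0.6 -74.4 148.5] rot [ 0.12 -0.14 -0.23] F [ 0.2 -0.6  0.3] T [-0.    0.03  0.03] op 0.0299
```

Call:
carry_out(
  motion=[0, -0.003, 0, 0, 0, 0, -1, 0, -0.003, 0, 0, 0, 0, -1, 0, -0.003, 0, 0, 0, 0, -1, 0, -0.001, 0, 0, 0, 0, -1, 0, 0, 0, 0, 0, 0, -1],
)

```text
t: 4.75
tool_pos: [0.5056, 0.1357, 0.1581]
orientation: [-1.567, 0.091, -0.093]
force: [-0.3, 0.7, -2.4]
opening: 0.0299
```

```bash
cat >> mv.py <<'E'
OFF=np.array([-.0005,.0045,0])
def gt(gx,gz,deg):
    p,Rm=target(gx,gz,deg); return p-Rm.apply(OFF),Rm
def gpose():
    s,p,r=cur(); q=rotz(YAW).inv().apply(p+r.apply(OFF)-[RK[0],RK[1],0])*1000; return q
E
python3 - <<'E'
from mv import *
from plan import clear
a=imaging.read_camera("side")
show(); g=gpose();print(g,clear(g[0],g[2],0))
b=cv2.resize(a[220:340,150:270],(600,600),interpolation=cv2.INTER_CUBIC)
cv2.imwrite("pics/h2.png",b)
for n,t in(((1,(-4,154,52))),):pass
print(rows(*gt(-4,153,52),12))
E
```

```text
t 4.8 rack mm [ -1.7 -74.6 158. ] rot [ 0.09 -0.14 -0.08] F [-0.4  0.5 -3.5] T [-0.04  0.02 -0.  ] op 0.0297
[ -2.1671 -74.594  153.4943] 9.494342040773347
[[-0.0005  0.0002 -0.     -0.0124  0.0073 -4.327 ]
 [-0.0005  0.0001 -0.     -0.0124  0.0073 -4.327 ]
 [-0.0005  0.0001 -0.     -0.0124  0.0073 -4.327 ]
 [-0.0005  0.     -0.     -0.0124  0.0073 -4.327 ]
 [-0.0005  0.     -0.     -0.0124  0.0073 -4.327 ]
 [-0.0005 -0.     -0.     -0.0124  0.0073 -4.327 ]
 [-0.0005 -0.0001 -0.     -0.0124  0.0073 -4.327 ]
 [-0.0005 -0.0001 -0.     -0.0124  0.0073 -4.327 ]
 [-0.0005 -0.0001 -0.     -0.0124  0.0073 -4.327 ]
 [-0.0005 -0.0002 -0.     -0.0124  0.0073 -4.327 ]
 [-0.0004 -0.0002 -0.     -0.0124  0.0073 -4.327 ]
 [-0.0004 -0.0002 -0.     -0.0124  0.0073 -4.327 ]]
```

View pics/h2.png

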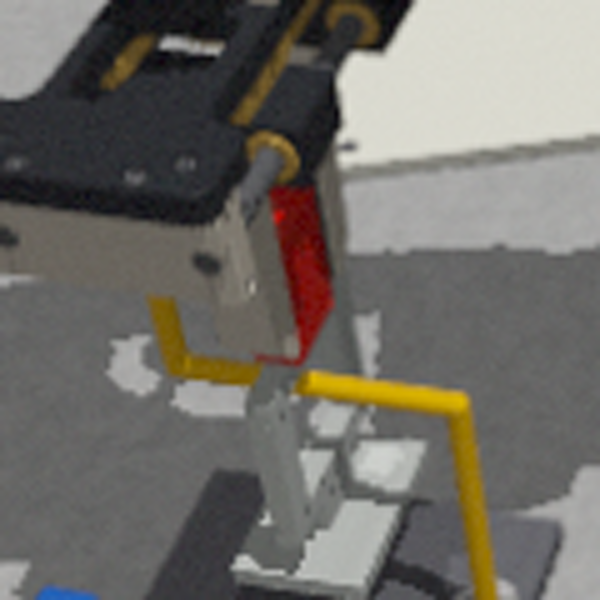

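Call:
carry_out(
  motion=[-0.0005, 0, 0, 0, 0, -4, -1, -0.0005, 0, 0, 0, 0, -4, -1, -0.0005, 0, 0, 0, 0, -4, -1, -0.0005, 0, 0, 0, 0, -4, -1, 0, 0, 0, 0, 0, -3, -1],
)

```text
t: 5.3
tool_pos: [0.5044, 0.1355, 0.1571]
orientation: [-1.57, -0.176, -0.362]
force: [-0.1, -0.0, -2.6]
opening: 0.0299
```

```bash
cat >> mv.py <<'E'
def rep():
    from plan import clear
    show(); g=gpose(); d=-rackpose()[1][2]; print("grip",g.round(1),"tilt",round(d,1),"clear",round(clear(g[0],g[2],np.deg2rad(d)),1))
E
python3 - <<'E'
from mv import *
rep(); print(rows(*gt(-4,153,52),8))
E
```

```text
t 5.3 rack mm [ -2.9 -75.  157.1] rot [  0.13  -0.03 -19.6 ] F [-0.1 -0.  -2.6] T [0.03 0.33 0.03] op 0.0299
grip [ -1.8 -75.  152.7] tilt 19.6 clear 9.2
[[-0.0006 -0.0001  0.     -0.0161 -0.0031 -4.0494]
 [-0.0005 -0.0001  0.     -0.0161 -0.0031 -4.0494]
 [-0.0005 -0.0002  0.     -0.0161 -0.0031 -4.0494]
 [-0.0005 -0.0002  0.     -0.0161 -0.0031 -4.0494]
 [-0.0005 -0.0002  0.     -0.0161 -0.0031 -4.0494]
 [-0.0005 -0.0003  0.     -0.0161 -0.0031 -4.0494]
 [-0.0005 -0.0003  0.     -0.0161 -0.0031 -4.0494]
 [-0.0004 -0.0003  0.     -0.0161 -0.0031 -4.0494]]
```

Call:
carry_out(
  motion=[-0.0006, 0, 0, 0, 0, -4, -1, -0.0006, 0, 0, 0, 0, -4, -1, -0.0006, 0, 0, 0, 0, -4, -1, -0.0006, 0, 0, 0, 0, -4, -1, -0.0006, 0, 0, 0, 0, -4, -1],
)

```text
t: 5.8
tool_pos: [0.5007, 0.1359, 0.1555]
orientation: [-1.535, -0.461, -0.644]
force: [-0.4, -1.0, -2.6]
opening: 0.0292
```

Run:
```python
from mv import *
rep(); print(rows(*gt(-5,153,52),5))
```

```text
t 5.8 rack mm [ -6.5 -75.1 155.5] rot [  0.24   0.05 -40.29] F [-0.4 -1.  -2.6] T [ 0.    0.74 -0.05] op 0.0292
grip [ -4.  -75.1 151.7] tilt 40.3 clear 10.2
[[-0.0002 -0.0003  0.     -0.0387 -0.0301 -2.3427]
 [-0.0002 -0.0003  0.     -0.0387 -0.0301 -2.3427]
 [-0.0001 -0.0003  0.     -0.0387 -0.0301 -2.3427]
 [-0.0001 -0.0003  0.     -0.0387 -0.0301 -2.3427]
 [-0.0001 -0.0003  0.     -0.0387 -0.0301 -2.3427]]
```

Call:
carry_out(
  motion=[0, 0, 0, 0, 0, -3, -1, 0, 0, 0, 0, 0, -3, -1, 0, 0, 0, 0, 0, -3, -1, 0, 0, 0, 0, 0, -2, -1, 0, 0, 0, 0, 0, 0, -1],
)

```text
t: 6.3
tool_pos: [0.5137, 0.1466, 0.16]
orientation: [-1.514, -0.602, -0.796]
force: [-0.2, -0.4, -3.7]
opening: 0.0297
```

Run:
```python
from mv import *
a=imaging.read_camera("side")
rep(); 
p=target(-5,153,52)
# overlay frame in-plane boxes at y=0 ; plus frame outline
s,pp,r=cur(); 
def d(P,c,cl=True):
    G=pp+r.apply(OFF); w=G+r.apply(np.array([[x,h,y] for x,h,y in P])/1000.)
    q=(proj("side",w)-[150,220])*5+2; cv2.polylines(b,[q.astype(int).reshape(-1,1,2)],True,c,1)
b=cv2.resize(a[220:340,150:270],(600,600),interpolation=cv2.INTER_CUBIC)
c0=b.copy()
for X in(-4,4):
  d([(X,24,32),(X,86,32),(X,86,-32),(X,24,-32)],(0,255,0)); d([(X,32,20),(X,76,20),(X,76,-20),(X,32,-20)],(255,0,255))
d([(-22,108,32),(22,108,32),(22,108,-32),(-22,108,-32)],(255,255,0))
rod=np.array([(-52,HY*1000,10),(-52,-75,108),(40,-75,108),(40,-75,158),(31,-75,149)])/1000
q=(proj("side",rotz(YAW).apply(rod)+[*RK,0])-[150,220])*5+2; cv2.polylines(b,[q.astype(int).reshape(-1,1,2)],False,(0,0,255),1)
cv2.imwrite("pics/i2.png",np.hstack([c0,b])[:, :]) if 0 else cv2.imwrite("pics/i2.png",b)
print(rows(*gt(-5,168,52),5)[0])
```

```text
t 6.35 rack mm [  5.  -63.  159.9] rot [ -0.4    0.64 -50.92] F [-0.1  0.6 -3.7] T [ 0.15  0.93 -0.04] op 0.0301
grip [  8.2 -63.  156.7] tilt 50.9 clear -2.1
[ 0.0001 -0.0035 -0.0024  0.1234 -0.0776 -0.2153]
```

View pics/i2.png

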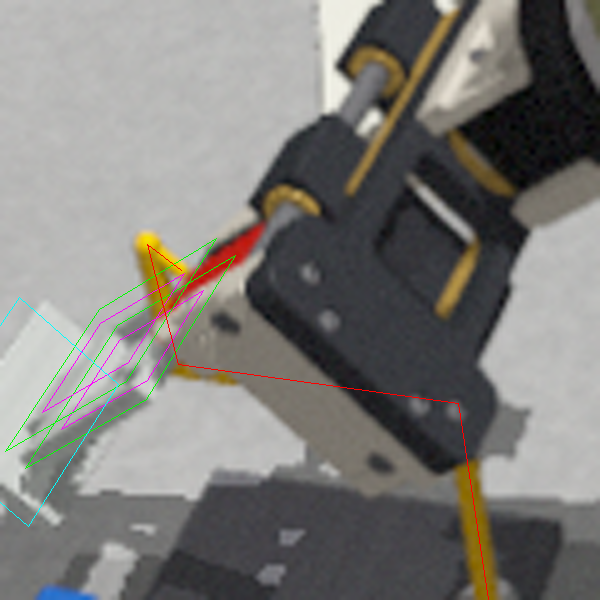

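Run:
```python
from mv import *
s=robot.read_state(); print(s["q"],s["dq"],s["joint_torque"]); rep()
for n in("side","top"): cv2.imwrite(f"pics/j_{n}.png",imaging.read_camera(n))
```

```text
[ 0.486  -0.5973  2.4978 -0.8554  0.6402 -0.4047] [-0.0132 -0.0117 -0.0044  0.0325 -0.0064 -0.0459] [  0.2686 -21.8313 -52.2054  -3.9878  -2.6051   0.5947]
t 6.35 rack mm [  5.  -63.  159.9] rot [ -0.4    0.64 -50.92] F [-0.1  0.6 -3.7] T [ 0.15  0.93 -0.04] op 0.0301
grip [  8.2 -63.  156.7] tilt 50.9 clear -2.1
```

View pics/j_side.png

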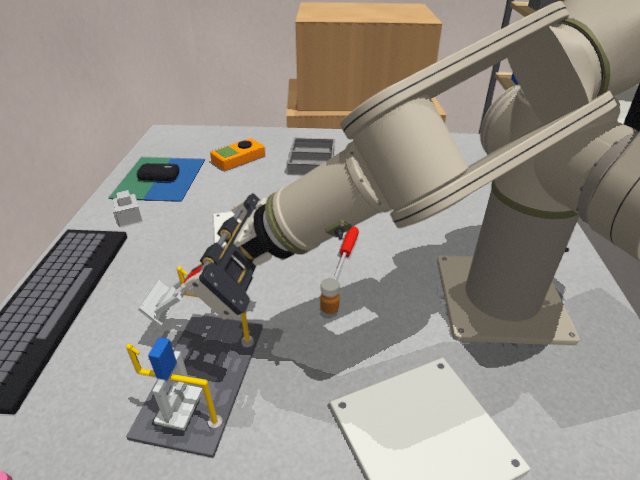

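View pics/j_top.png

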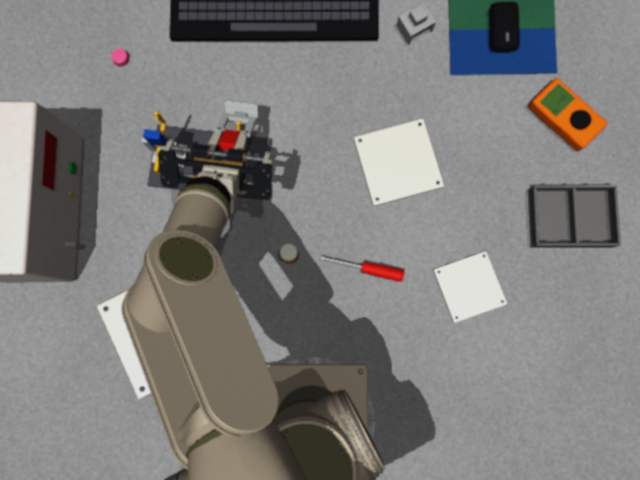

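Run:
```python
from mv import *
print(rows(*gt(-3,153,42),5))
```

```text
[[-0.0019 -0.0012 -0.0024  0.1118 -0.0917  1.7882]
 [-0.002  -0.0012 -0.0024  0.1118 -0.0917  1.7882]
 [-0.002  -0.0011 -0.0024  0.1118 -0.0917  1.7882]
 [-0.002  -0.001  -0.0024  0.1118 -0.0917  1.7882]
 [-0.0021 -0.001  -0.0024  0.1118 -0.0917  1.7882]]
```

Call:
carry_out(
  motion=[-0.002, -0.001, -0.0024, 0.1, -0.1, 1.8, -1, -0.002, -0.001, -0.0024, 0.1, -0.1, 1.8, -1, -0.002, -0.001, -0.0024, 0.1, -0.1, 1.8, -1, -0.002, -0.001, -0.0024, 0.1, -0.1, 1.8, -1, -0.002, -0.001, -0.0024, 0.1, -0.1, 1.8, -1],
)

```text
t: 6.95
tool_pos: [0.5006, 0.135, 0.1556]
orientation: [-1.537, -0.48, -0.658]
force: [0.3, 0.0, -2.8]
opening: 0.0296
```

```bash
cat > kin.py <<'E'
import numpy as np
from scipy.spatial.transform import Rotation as R
from scipy.optimize import least_squares
def fk(q,L):
    d1,a1,a2,a3,d4,dt=L
    r=R.from_euler("z",q[0]); p=np.array([0,0,d1])+r.apply([a1,0,0])
    r=r*R.from_euler("y",q[1]); p=p+r.apply([0,0,a2])
    r=r*R.from_euler("y",q[2]); p=p+r.apply([a3,0,d4])
    r=r*R.from_euler("z",q[3])*R.from_euler("y",q[4])*R.from_euler("z",q[5])
    return p+r.apply([0,0,dt]),r
S=[([1.26360044,.131079681,1.48915087,0,1.52301304,-.0854090273],[.13181355,.58485235,.2367066],[-1.56538901,.17443873,-.17389319])]
E
python3 - <<'E'
from mv import *; from kin import *
rep(); s=robot.read_state(); print(list(s["q"].round(5)),list(s["tool_pos"].round(5)),list(s["orientation"].round(5)))
S.append(([.486,-.5973,2.4978,-.8554,.6402,-.4047],[.5137,.1466,.16],[-1.514,-.602,-.796]))
S.append((s["q"],s["tool_pos"],s["orientation"]))
f=lambda L:np.concatenate([fk(q,L)[0]-p for q,p,o in S])
r=least_squares(f,[.4,.1,.45,0,.45,.25]); print(r.x,f(r.x)*1000)
for q,p,o in S: print((fk(q,r.x)[1].inv()*R.from_rotvec(o)).as_matrix().round(2).tolist())
E
```

```text
t 6.95 rack mm [ -6.5 -75.9 155.6] rot [ -0.    -0.09 -41.5 ] F [ 0.3  0.  -2.8] T [ 0.06  0.78 -0.06] op 0.0296
grip [ -3.9 -75.9 151.9] tilt 41.5 clear 10.0
[np.float64(0.38718), np.float64(-0.62212), np.float64(2.43787), np.float64(-0.5016), np.float64(0.73206), np.float64(-0.79071)] [np.float64(0.50064), np.float64(0.13502), np.float64(0.15561)] [np.float64(-1.53678), np.float64(-0.48026), np.float64(-0.65823)]
[ 0.1795  0.1424  0.2927 -0.0164  0.4171  0.2301] [ 48.9213 -15.1393  -1.2577  -2.7002   6.0159  -2.9862   3.0256  -9.4993
   4.2439]
[[0.0, -0.0, -1.0], [-1.0, 0.0, -0.0], [0.0, 1.0, -0.0]]
[[0.0, -0.0, -1.0], [-1.0, -0.0, -0.0], [-0.0, 1.0, -0.0]]
[[0.0, -0.0, -1.0], [-1.0, -0.0, -0.0], [-0.0, 1.0, -0.0]]
```

```bash
cat > kin.py <<'E'
import numpy as np
from scipy.spatial.transform import Rotation as R
from scipy.optimize import least_squares
def fk(q,L):
    d1,a1,a2,a3,d4,dt,b=L
    r=R.from_euler("z",q[0]); p=np.array([0,0,d1])+r.apply([a1,b,0])
    r=r*R.from_euler("y",q[1]); p=p+r.apply([0,0,a2])
    r=r*R.from_euler("y",q[2]); p=p+r.apply([a3,0,d4])
    r=r*R.from_euler("z",q[3])*R.from_euler("y",q[4])*R.from_euler("z",q[5])
    return p+r.apply([0,0,dt]),r
RT=np.array([[0,0,-1],[-1,0,0],[0,1,0.]])
S=[([1.26360044,.131079681,1.48915087,0,1.52301304,-.0854090273],[.13181355,.58485235,.2367066]),
([.486,-.5973,2.4978,-.8554,.6402,-.4047],[.5137,.1466,.16]),
([.38718,-.62212,2.43787,-.5016,.73206,-.79071],[.50064,.13502,.15561])]
f=lambda L:np.concatenate([fk(q,L)[0]-p for q,p in S])
E
python3 - <<'E'
from kin import *
for i in([.4,.1,.45,0,.45,.25,.05],[.3,.0,.4,0,.4,.25,.05]):
  r=least_squares(f,i,x_scale=.1); print(r.cost,r.x,f(r.x)*1000)
  r=least_squares(lambda L:f([L[0],0,L[1],0,L[2],L[3],L[4]]),[.4,.45,.45,.25,.05]); print(r.x,r.fun*1000)
E
```

```text
4.276957144648361e-09 [0.31634019 0.00086545 0.36937866 0.06032549 0.55243807 0.35830904
 0.05120068] [ 0.00926115  0.0016274  -0.01509255  0.02396605 -0.03451324 -0.03583913
 -0.0276217   0.04278502  0.05093346]
[0.24047545 0.39010655 0.54650057 0.36101892 0.05189828] [-0.99133946 -0.84547377  2.50555111  3.01239541  0.95120974 -1.47118519
 -2.28191699 -1.0636022  -1.03436489]
4.27695714218893e-09 [0.3163402  0.00086546 0.36937866 0.06032549 0.55243807 0.35830905
 0.05120067] [ 0.00926126  0.00162704 -0.01509479  0.02396677 -0.03451327 -0.0358386
 -0.02762052  0.04278515  0.05093332]
[0.24047545 0.39010655 0.54650057 0.36101892 0.05189828] [-0.99133946 -0.84547377  2.50555111  3.01239541  0.95120974 -1.47118519
 -2.28191699 -1.0636022  -1.03436489]
```

```bash
cat >> kin.py <<'E'
L0=least_squares(f,[.4,.1,.45,0,.45,.25,.05],x_scale=.1).x
lo=np.array([-2.96,-.89,.02,-1.34,0,-2.66]);hi=np.array([2.96,2.26,2.5,4.48,2.73,2.66])
def ik(p,Rm,q0):
    def e(q):
        pp,r=fk(q,L0); return np.r_[(pp-p)*10,((r*R.from_matrix(RT)).inv()*Rm).as_rotvec()]
    r=least_squares(e,np.clip(q0,lo+.003,hi-.003),bounds=(lo,hi-[0,0,.01,0,0,0])); return r.x,np.abs(r.fun).max()
E
python3 - <<'E'
from mv import *; from kin import *
import mv
q0=robot.read_state()["q"]
y0=mv.YAW
for dy in(-15,0,15):
  for z in(152,164,170,180,200,230,260):
    best=None
    for deg in range(36,62,2):
        p,Rm=gt(0,z,deg); Rm=rotz(np.deg2rad(dy))*Rm
        x,e=ik(p,Rm,q0)
        if e<1e-3: best=(deg,x.round(2))
    print(dy,z,best)
E
```

```text
-15 152 (60, array([ 0.71, -0.33,  2.43, -1.28,  0.93,  0.3 ]))
-15 164 (60, array([ 0.71, -0.36,  2.43, -1.26,  0.94,  0.26]))
-15 170 (60, array([ 0.71, -0.38,  2.43, -1.25,  0.94,  0.24]))
-15 180 (60, array([ 0.71, -0.4 ,  2.42, -1.23,  0.95,  0.21]))
-15 200 (60, array([ 0.71, -0.45,  2.41, -1.19,  0.97,  0.14]))
-15 230 (60, array([ 0.71, -0.51,  2.39, -1.14,  1.01,  0.05]))
-15 260 (60, array([ 0.71, -0.56,  2.37, -1.1 ,  1.04, -0.03]))
0 152 (46, array([ 0.42, -0.64,  2.49, -0.63,  0.67, -0.66]))
0 164 (46, array([ 0.42, -0.67,  2.48, -0.61,  0.7 , -0.69]))
0 170 (46, array([ 0.42, -0.68,  2.47, -0.6 ,  0.71, -0.7 ]))
0 180 (48, array([ 0.43, -0.71,  2.49, -0.64,  0.71, -0.67]))
0 200 (48, array([ 0.43, -0.74,  2.47, -0.61,  0.75, -0.71]))
0 230 (52, array([ 0.46, -0.81,  2.49, -0.67,  0.77, -0.67]))
0 260 (54, array([ 0.48, -0.86,  2.47, -0.68,  0.81, -0.67]))
15 152 (40, array([ 0.18, -0.71,  2.47, -0.04,  0.68, -1.51]))
15 164 (40, array([ 0.18, -0.73,  2.46, -0.04,  0.71, -1.51]))
15 170 (42, array([ 0.18, -0.77,  2.49, -0.04,  0.69, -1.51]))
15 180 (42, array([ 0.18, -0.78,  2.48, -0.04,  0.71, -1.51]))
15 200 (44, array([ 0.18, -0.84,  2.49, -0.04,  0.73, -1.51]))
15 230 (44, array([ 0.18, -0.86,  2.44, -0.04,  0.79, -1.51]))
15 260 (44, array([ 0.18, -0.88,  2.39, -0.04,  0.86, -1.51]))
```

```bash
cat >> mv.py <<'E'
def gt3(gx,gz,deg,dy):
    Q=rotz(np.deg2rad(dy)); p,Rm=target(gx,gz,deg)
    W=p+Rm.apply([0,.054,0]); Rn=Q*Rm
    return W-Rn.apply([0,.054,0])-Rn.apply(OFF),Rn
E
python3 - <<'E'
from mv import *; from kin import *; from plan import clear
q0=robot.read_state()["q"]
for dy in(-8,-11):
 for gx,gz,d in((-4,153,51),(-5,160,51),(-5,170,51),(-3,177,51),(0,188,51),(3,200,51),(3,240,51),(3,270,51)):
  x,e=ik(*gt3(gx,gz,d,dy),q0); print(dy,gx,gz,x.round(2),round(e,4),round(clear(gx,gz,np.deg2rad(d)),1))
print(rows(*gt3(-4,153,51,-9),5))
E
```

```text
-8 -4 153 [ 0.58 -0.52  2.46 -0.97  0.78 -0.16] 0.0 9.8
-8 -5 160 [ 0.58 -0.54  2.46 -0.95  0.79 -0.18] 0.0 7.6
-8 -5 170 [ 0.58 -0.56  2.45 -0.93  0.81 -0.21] 0.0 7.0
-8 -3 177 [ 0.58 -0.57  2.44 -0.91  0.82 -0.23] 0.0 9.5
-8 0 188 [ 0.57 -0.58  2.43 -0.89  0.83 -0.27] 0.0 12.6
-8 3 200 [ 0.57 -0.59  2.41 -0.87  0.84 -0.3 ] 0.0 15.6
-8 3 240 [ 0.57 -0.64  2.37 -0.81  0.91 -0.4 ] 0.0 20.2
-8 3 270 [ 0.57 -0.67  2.33 -0.78  0.96 -0.46] 0.0 37.8
-11 -4 153 [ 0.61 -0.46  2.42 -0.99  0.83 -0.07] 0.0 9.8
-11 -5 160 [ 0.62 -0.47  2.41 -0.98  0.85 -0.09] 0.0 7.6
-11 -5 170 [ 0.62 -0.49  2.41 -0.96  0.86 -0.12] 0.0 7.0
-11 -3 177 [ 0.61 -0.5   2.4  -0.95  0.87 -0.14] 0.0 9.5
-11 0 188 [ 0.61 -0.52  2.39 -0.93  0.88 -0.18] 0.0 12.6
-11 3 200 [ 0.6  -0.53  2.37 -0.91  0.89 -0.21] 0.0 15.6
-11 3 240 [ 0.6  -0.58  2.33 -0.85  0.95 -0.3 ] 0.0 20.2
-11 3 270 [ 0.6  -0.61  2.29 -0.82  1.   -0.36] 0.0 37.8
[[ 0.0001 -0.0001  0.0016 -1.3084  1.2619 -1.8954]
 [ 0.     -0.0001  0.0016 -1.3084  1.2619 -1.8954]
 [ 0.     -0.0002  0.0016 -1.3084  1.2619 -1.8954]
 [-0.     -0.0002  0.0016 -1.3084  1.2619 -1.8954]
 [-0.     -0.0002  0.0016 -1.3084  1.2619 -1.8954]]
```

Call:
carry_out(
  motion=[0, 0, 0.0016, -1.3, 1.3, -1.9, -1, 0, 0, 0.0016, -1.3, 1.3, -1.9, -1, 0, 0, 0.0016, -1.3, 1.3, -1.9, -1, 0, 0, 0.0016, -1.3, 1.3, -1.9, -1, 0, 0, 0.0016, -1.3, 1.3, -1.9, -1],
)

```text
t: 7.45
tool_pos: [0.5049, 0.1408, 0.1609]
orientation: [-1.562, -0.491, -0.927]
force: [0.3, -0.3, -3.0]
opening: 0.0297
```

```bash
cat >> mv.py <<'E'
def rep3():
    from plan import clear
    s,p,r=cur(); ax=r.as_matrix()   # tool y = down-along, tool z = frame y
    up=-ax[:,1]; deg=np.degrees(np.arccos(up[2])); yawf=np.degrees(np.arctan2(-ax[0,2],ax[1,2]))
    roll=np.degrees(np.arcsin(ax[2,2]))
    W=p+r.apply(OFF+[0,.054,0]); w=rotz(YAW).inv().apply(W-[*RK,0])*1000
    gx,gz=w[0]-54*np.sin(np.radians(deg)),w[2]+54*np.cos(np.radians(deg))
    print(f"t {s['t']:.2f} eqgrip x {gx:.1f} z {gz:.1f} | win y {w[1]+75:.1f} tilt {deg:.1f} yaw {yawf-np.degrees(YAW):.1f} roll {roll:.1f} clear {clear(gx,gz,np.radians(deg)):.1f} F {s['force'].round(1)} T {s['wrist_torque'].round(2)} op {s['opening']:.4f} q {s['q'].round(2)}")
E
python3 - <<'E'
from mv import *
rep3(); print(rows(*gt3(-4.5,153,51,-9),5)[:1]); print(rows(*gt3(-5,165,51,-9),5)[:1])
E
```

```text
t 7.45 eqgrip x -0.4 z 157.7 | win y -1.9 tilt 51.5 yaw -9.7 roll 0.7 clear 5.1 F [ 0.3 -0.3 -3. ] T [ 0.25  0.92 -0.06] op 0.0297 q [ 0.59 -0.5   2.44 -0.98  0.8  -0.11]
[[-0.0013 -0.0001  0.0002  0.0278 -0.1893  0.101 ]]
[[ 0.0005 -0.0017  0.0002  0.0278 -0.1893  0.101 ]]
```

Run:
```python
from mv import *
print(rows(*gt3(-5,159,51,-9),5)[:1])
b=imaging.read_camera("side"); cv2.imwrite("pics/k.png",cv2.resize(b[220:340,130:270],(700,600),interpolation=cv2.INTER_CUBIC)); rep3()
```

```text
[[-0.0004 -0.0009  0.0002  0.0278 -0.1893  0.101 ]]
t 7.50 eqgrip x -0.8 z 156.9 | win y -2.0 tilt 51.6 yaw -9.8 roll 0.7 clear 5.5 F [ 0.3  0.1 -3.8] T [0.33 1.08 0.01] op 0.0299 q [ 0.59 -0.5   2.44 -0.99  0.8  -0.1 ]
```

View pics/k.png

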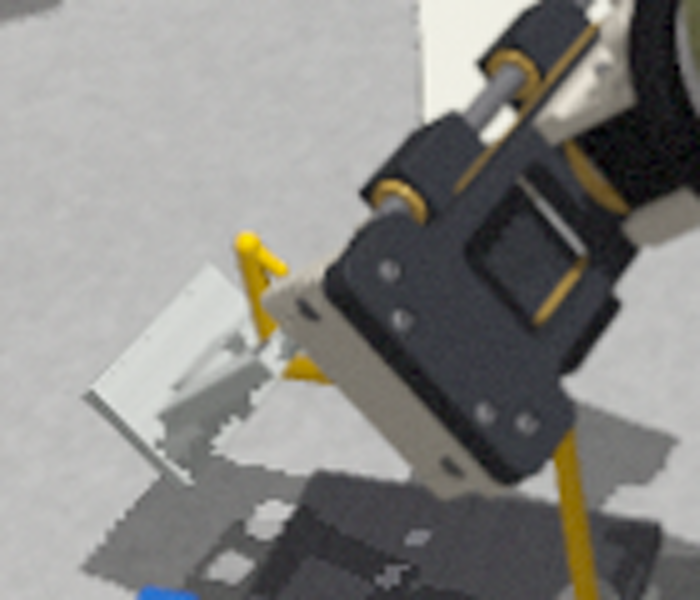

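Call:
carry_out(
  motion=[-0.001, -0.001, 0.0003, 0, -0.1, 0, -1, -0.001, -0.001, 0.0003, 0, -0.1, 0, -1, 0, -0.001, 0.0003, 0, -0.1, 0, -1, 0, -0.001, 0, 0, 0, 0, -1, 0, 0, 0, 0, 0, 0, -1],
)

```text
t: 8.0
tool_pos: [0.5004, 0.143, 0.1614]
orientation: [-1.564, -0.493, -0.92]
force: [-0.0, 0.6, -2.6]
opening: 0.0298
```

Run:
```python
from mv import *
rep3(); print(rows(*gt3(-5,168,51.5,-9),5)[:1])
```

```text
t 8.00 eqgrip x -5.1 z 158.2 | win y -0.2 tilt 51.4 yaw -9.5 roll 0.4 clear 7.7 F [-0.   0.6 -2.6] T [ 0.26  0.89 -0.02] op 0.0298 q [ 0.6  -0.51  2.44 -0.98  0.81 -0.12]
[[ 0.0015 -0.0012  0.      0.023  -0.1253 -0.0289]]
```

Good. Now up through the narrow part.

Call:
carry_out(
  motion=[0.0015, -0.0012, 0, 0, -0.1, 0, -1, 0.0015, -0.0012, 0, 0, -0.1, 0, -1, 0.0015, -0.0012, 0, 0, -0.1, 0, -1, 0.0015, -0.0012, 0, 0, 0, 0, -1, 0.0015, -0.0012, 0, 0, 0, 0, -1],
)

```text
t: 8.5
tool_pos: [0.5006, 0.1426, 0.1723]
orientation: [-1.567, -0.497, -0.917]
force: [-0.1, -0.1, -2.8]
opening: 0.0296
```

Run:
```python
from mv import *
b=imaging.read_camera("side"); cv2.imwrite("pics/l.png",cv2.resize(b[220:340,130:270],(700,600),interpolation=cv2.INTER_CUBIC))
rep3(); print(rows(*gt3(-3.5,177,51.5,-9),5)[:1])
```

```text
t 8.55 eqgrip x -4.7 z 169.6 | win y -0.5 tilt 51.4 yaw -9.3 roll 0.2 clear 6.5 F [-1.1 -0.4 -1.8] T [ 0.2   0.88 -0.  ] op 0.0297 q [ 0.6  -0.53  2.44 -0.95  0.83 -0.16]
[[ 0.0013 -0.0008  0.0001  0.0212 -0.0705 -0.023 ]]
```

View pics/l.png

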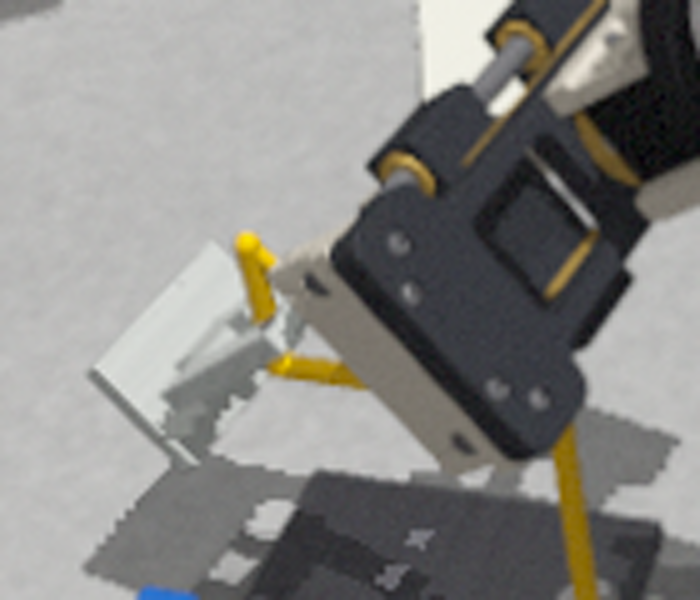

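Clean so far (forces just the weight); the rod at (262,300) passes through the window. Continuing upward.

Call:
carry_out(
  motion=[0.0013, -0.001, 0, 0, -0.1, 0, -1, 0.0013, -0.001, 0, 0, -0.1, 0, -1, 0.0013, -0.001, 0, 0, 0, 0, -1, 0.0013, -0.001, 0, 0, 0, 0, -1, 0.0013, -0.001, 0, 0, 0, 0, -1],
)

```text
t: 9.05
tool_pos: [0.5008, 0.1426, 0.1813]
orientation: [-1.569, -0.5, -0.914]
force: [-0.5, 0.6, -1.7]
opening: 0.0298
```

Run:
```python
from mv import *
rep3(); print(rows(*gt3(2,196,51.5,-9),5)[:1])
```

```text
t 9.05 eqgrip x -4.7 z 178.1 | win y -0.6 tilt 51.4 yaw -9.2 roll 0.0 clear 8.2 F [-0.5  0.6 -1.7] T [ 0.21  0.87 -0.04] op 0.0298 q [ 0.6  -0.55  2.43 -0.94  0.84 -0.19]
[[ 0.0036 -0.0012  0.0003  0.0241 -0.0229 -0.0276]]
```

Call:
carry_out(
  motion=[0.0036, -0.0012, 0, 0, 0, 0, -1, 0.0036, -0.0012, 0, 0, 0, 0, -1, 0.0036, -0.0012, 0, 0, 0, 0, -1, 0.0036, -0.0012, 0, 0, 0, 0, -1, 0.0036, -0.0012, 0, 0, 0, 0, -1],
)

```text
t: 9.55
tool_pos: [0.5075, 0.1406, 0.2005]
orientation: [-1.57, -0.5, -0.914]
force: [-0.0, 0.2, -2.3]
opening: 0.0299
```

Run:
```python
from mv import *
b=imaging.read_camera("side"); cv2.imwrite("pics/m.png",cv2.resize(b[180:340,120:290],(638,600),interpolation=cv2.INTER_CUBIC))
rep3(); print(rows(*gt3(4,280,51.5,-9),10)[:1])
```

```text
t 9.60 eqgrip x 2.6 z 198.2 | win y -1.5 tilt 51.4 yaw -9.2 roll 0.0 clear 15.5 F [-0.3 -0.9 -1.9] T [0.24 0.79 0.06] op 0.0299 q [ 0.58 -0.57  2.4  -0.9   0.86 -0.25]
[[ 0.0065 -0.005   0.0002  0.0098 -0.012  -0.0097]]
```

View pics/m.png

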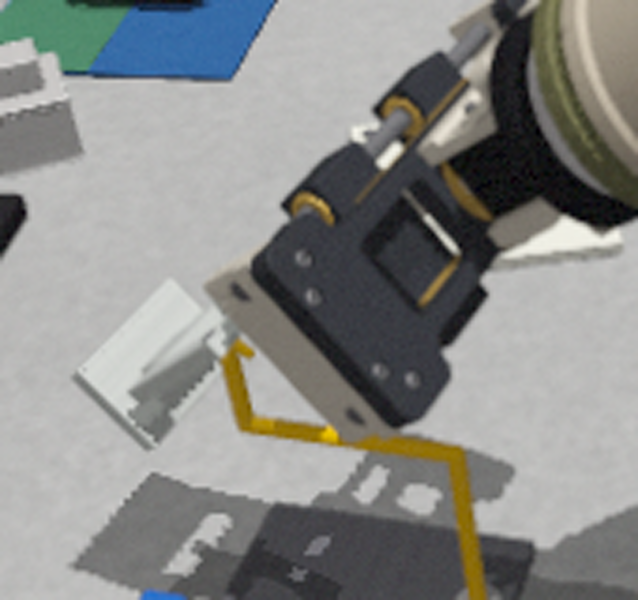

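The tip now emerges below the frame. Up and away, then upright again.

Call:
carry_out(
  motion=[0.0065, -0.005, 0, 0, 0, 0, -1, 0.0065, -0.005, 0, 0, 0, 0, -1, 0.0065, -0.005, 0, 0, 0, 0, -1, 0.0065, -0.005, 0, 0, 0, 0, -1, 0.0065, -0.005, 0, 0, 0, 0, -1],
)

```text
t: 10.1
tool_pos: [0.5083, 0.1402, 0.2451]
orientation: [-1.57, -0.5, -0.914]
force: [0.1, -0.0, -3.3]
opening: 0.0299
```

Call:
carry_out(
  motion=[0.0085, -0.007, 0, 0, 0, 0, -1, 0.0085, -0.007, 0, 0, 0, 0, -1, 0.0085, -0.007, 0, 0, 0, 0, -1, 0.0085, -0.007, 0, 0, 0, 0, -1, 0.0085, -0.007, 0, 0, 0, 0, -1],
)

```text
t: 10.6
tool_pos: [0.5073, 0.1404, 0.3055]
orientation: [-1.569, -0.5, -0.914]
force: [-0.0, -0.4, -3.0]
opening: 0.0298
```

Run:
```python
from mv import *
rep3(); cv2.imwrite("pics/n.png",imaging.read_camera("side"))
# plate pose
im=cv2.imread("pics/a_top.png"); ims=cv2.imread("pics/a_side.png")
from plant import models
C={"top":[[422,118],[354,138],[373,204],[443,186]],"side":[[277,208],[215,214],[215,256],[285,247]]}
for n,cs in C.items():
    g=cv2.cvtColor(im if n=="top" else ims,cv2.COLOR_BGR2GRAY)
    c=cv2.cornerSubPix(g,np.array(cs,np.float32).reshape(-1,1,2),(4,4),(-1,-1),(3,30,.01)).reshape(-1,2)
    w=np.array([ray(n,x,.010) for x in c]); print(n,c.tolist(),w.round(4).tolist(),w.mean(0),[round(float(np.linalg.norm(w[i]-w[i-1])),4) for i in range(4)])
    w=np.array([ray(n,x,.010) for x in cs]); print(w.mean(0))
```

```text
t 10.60 eqgrip x 2.1 z 302.3 | win y -2.0 tilt 51.4 yaw -9.2 roll 0.0 clear 64.1 F [-0.  -0.4 -3. ] T [0.28 0.88 0.04] op 0.0298 q [ 0.58 -0.68  2.28 -0.77  1.02 -0.47]
top [[421.4725036621094, 119.48613739013672], [354.6480407714844, 137.94085693359375], [373.7814025878906, 203.2816619873047], [441.9371032714844, 184.75331115722656]] [[0.6054, -0.2277, 0.01], [0.5667, -0.0895, 0.01], [0.4293, -0.1274, 0.01], [0.4674, -0.2662, 0.01]] [ 0.5172 -0.1777  0.01  ] [0.1433, 0.1435, 0.1425, 0.1439]
[ 0.5169 -0.1778  0.01  ]
side [[274.2492370605469, 208.49383544921875], [215.28919982910156, 215.53207397460938], [215.7729949951172, 253.36514282226562], [282.73675537109375, 244.905029296875]] [[0.468, -0.2587, 0.01], [0.6001, -0.2209, 0.01], [0.5652, -0.0849, 0.01], [0.4302, -0.1222, 0.01]] [ 0.5159 -0.1717  0.01  ] [0.1417, 0.1375, 0.1404, 0.1401]
[ 0.5133 -0.17    0.01  ]
```

View pics/n.png

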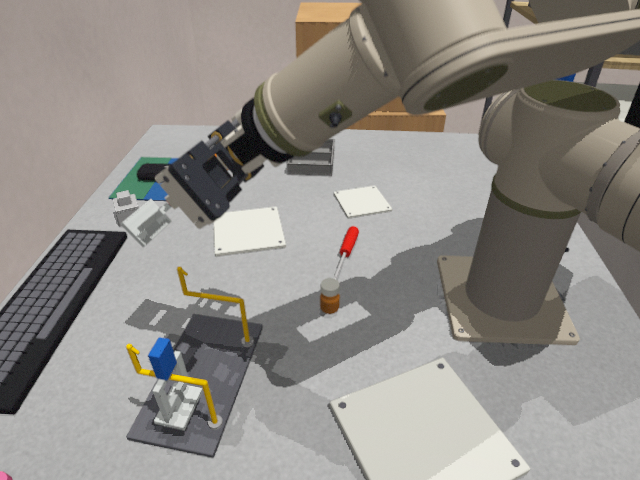

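```bash
cat >> mv.py <<'E'
PC=np.array([.517,-.176]); 
def plate(z,yawdeg):  # foot height z above plate mm
    Rm=rotz(np.deg2rad(yawdeg))*R.from_euler("x",-90,degrees=True)
    return np.array([*PC,.118+z/1000])-Rm.apply(OFF),Rm
E
python3 - <<'E'
from mv import *; from kin import *
print(ray("top",(398.3,161.9),.01))
q0=robot.read_state()["q"]
for y in(15.6,0,-10):
  for z in(0,180): x,e=ik(*plate(z,y),[-.4,0,1.6,0,1.5,0]); print(y,z,x.round(2),round(e,4))
print(rows(*plate(180,15.6),14))
E
```

```text
[ 0.5156 -0.1786  0.01  ]
15.6 0 [-0.42  0.07  1.77  0.    1.3  -2.26] 0.0
15.6 180 [-0.42 -0.03  1.54 -0.    1.64 -2.26] 0.0
0 0 [-0.42  0.07  1.77  0.    1.3  -1.99] 0.0
0 180 [-0.42 -0.03  1.54  0.    1.64 -1.99] 0.0
-10 0 [-0.42  0.07  1.77  0.    1.3  -1.82] 0.0
-10 180 [-0.42 -0.03  1.54  0.    1.64 -1.82] 0.0
[[ 0.004   0.0056 -0.0216  1.0064 -2.1071  3.5856]
 [ 0.0035  0.005  -0.0218  1.0064 -2.1071  3.5856]
 [ 0.003   0.0044 -0.022   1.0064 -2.1071  3.5856]
 [ 0.0025  0.0039 -0.0222  1.0064 -2.1071  3.5856]
 [ 0.0019  0.0033 -0.0223  1.0064 -2.1071  3.5856]
 [ 0.0012  0.0028 -0.0224  1.0064 -2.1071  3.5856]
 [ 0.0006  0.0024 -0.0225  1.0064 -2.1071  3.5856]
 [-0.0001  0.002  -0.0225  1.0064 -2.1071  3.5856]
 [-0.0008  0.0016 -0.0226  1.0064 -2.1071  3.5856]
 [-0.0016  0.0013 -0.0225  1.0064 -2.1071  3.5856]
 [-0.0023  0.001  -0.0225  1.0064 -2.1071  3.5856]
 [-0.0031  0.0008 -0.0224  1.0064 -2.1071  3.5856]
 [-0.0039  0.0006 -0.0223  1.0064 -2.1071  3.5856]
 [-0.0046  0.0005 -0.0221  1.0064 -2.1071  3.5856]]
```

Call:
carry_out(
  motion=[0.004, 0.0055, -0.0215, 1, -2.1, 3.6, -1, 0.0035, 0.005, -0.0215, 1, -2.1, 3.6, -1, 0.003, 0.0045, -0.022, 1, -2.1, 3.6, -1, 0.0025, 0.004, -0.022, 1, -2.1, 3.6, -1, 0.002, 0.0035, -0.022, 1, -2.1, 3.6, -1],
)

```text
t: 11.15
tool_pos: [0.5111, 0.0314, 0.3076]
orientation: [-1.596, -0.414, -0.489]
force: [0.4, -0.6, -4.0]
opening: 0.0298
```

Run:
```python
from mv import *
rep3(); print(rows(*plate(180,15.6),10))
```

```text
t 11.15 eqgrip x 18.3 z 303.5 | win y -103.6 tilt 32.9 yaw 3.1 roll -3.2 clear 42.8 F [ 0.4 -0.6 -4. ] T [0.06 0.66 0.02] op 0.0298 q [ 0.03 -0.7   2.14 -0.11  1.13 -1.47]
[[ 0.0008  0.0025 -0.0206  0.8588 -1.7882  3.1937]
 [ 0.0003  0.0021 -0.0206  0.8588 -1.7882  3.1937]
 [-0.0003  0.0018 -0.0207  0.8588 -1.7882  3.1937]
 [-0.0008  0.0015 -0.0207  0.8588 -1.7882  3.1937]
 [-0.0014  0.0013 -0.0207  0.8588 -1.7882  3.1937]
 [-0.002   0.0011 -0.0206  0.8588 -1.7882  3.1937]
 [-0.0026  0.0009 -0.0206  0.8588 -1.7882  3.1937]
 [-0.0032  0.0007 -0.0205  0.8588 -1.7882  3.1937]
 [-0.0038  0.0006 -0.0204  0.8588 -1.7882  3.1937]
 [-0.0044  0.0006 -0.0203  0.8588 -1.7882  3.1937]]
```

Call:
carry_out(
  motion=[0.001, 0.0025, -0.0205, 0.9, -1.8, 3.2, -1, 0.0005, 0.002, -0.0205, 0.9, -1.8, 3.2, -1, 0, 0.002, -0.0205, 0.9, -1.8, 3.2, -1, -0.001, 0.0015, -0.0205, 0.9, -1.8, 3.2, -1, -0.0015, 0.0015, -0.0205, 0.9, -1.8, 3.2, -1],
)

```text
t: 11.65
tool_pos: [0.515, -0.0788, 0.3078]
orientation: [-1.591, -0.316, -0.122]
force: [0.3, 0.3, -3.1]
opening: 0.0301
```

Call:
carry_out(
  motion=[-0.002, 0.001, -0.0205, 0.9, -1.8, 3.2, -1, -0.0025, 0.001, -0.0205, 0.9, -1.8, 3.2, -1, -0.003, 0.001, -0.0205, 0.9, -1.8, 3.2, -1, -0.0035, 0.001, -0.0205, 0.9, -1.8, 3, -1, -0.004, 0, -0.0105, 0.5, -1, 1.5, -1],
)

```text
t: 12.15
tool_pos: [0.5183, -0.1808, 0.3055]
orientation: [-1.558, -0.224, 0.204]
force: [0.9, 0.2, -2.9]
opening: 0.0294
```

Run:
```python
from mv import *
for n in("side","top"): cv2.imwrite(f"pics/o_{n}.png",imaging.read_camera(n))
rep3(); s,p,r=cur(); print(p); print(rows(*plate(60,15.6),5)[:1])
```

```text
t 12.25 eqgrip x 48.2 z 300.7 | win y -312.0 tilt 0.8 yaw 22.4 roll -0.0 clear 30.6 F [ 0.4  0.8 -2.7] T [ 0.03 -0.04 -0.02] op 0.0301 q [-0.43 -0.04  1.54  0.01  1.63 -2.28]
[ 0.5182 -0.1805  0.3053]
[[-0.0002  0.0245  0.0009  0.0018 -0.0105  0.1597]]
```

View pics/o_side.png

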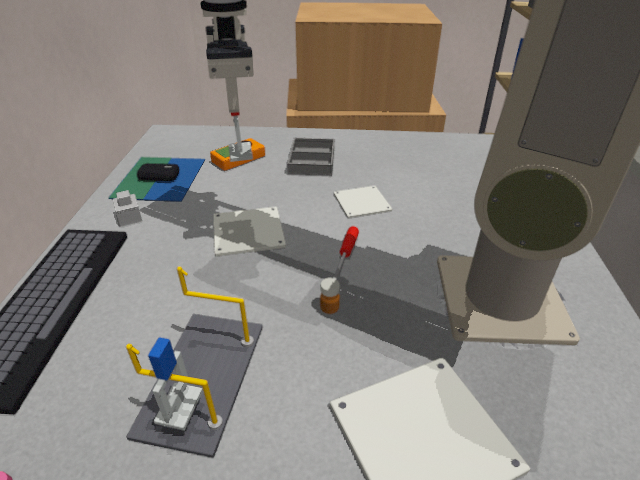

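View pics/o_top.png

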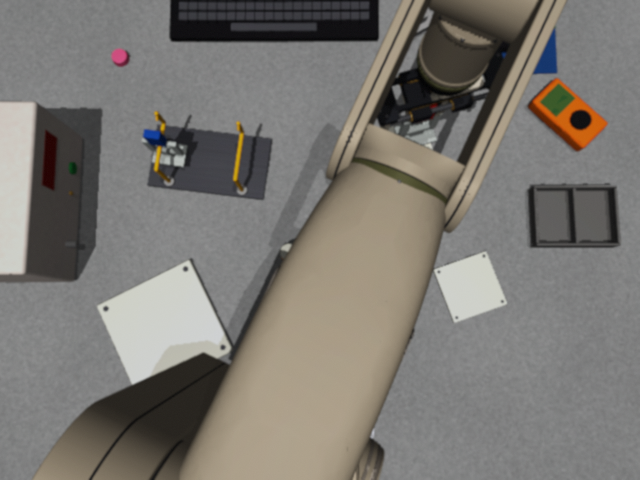

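Call:
carry_out(
  motion=[0, 0.0245, 0.001, 0, 0, 0.16, -1, 0, 0.0245, 0.001, 0, 0, 0.16, -1, 0, 0.0245, 0.001, 0, 0, 0.16, -1, 0, 0.0245, 0.001, 0, 0, 0.16, -1, 0, 0.0145, 0.0005, 0, 0, 0.1, -1],
)

```text
t: 12.75
tool_pos: [0.5214, -0.1753, 0.1938]
orientation: [-1.567, -0.221, 0.202]
force: [-0.3, -0.3, -4.7]
opening: 0.0297
```

Run:
```python
from mv import *
b=imaging.read_camera("side"); s,p,r=cur()
rep3();print(p); print(rows(*plate(8,15.6),5)[:1])
u,v=190,120
b=cv2.resize(b[v:v+150,u:u+130],None,fx=4,fy=4,interpolation=cv2.INTER_CUBIC)
G=p+r.apply(OFF)
def d(P,c):
    q=(proj("side",P)-[u,v])*4+2; cv2.polylines(b,[q.astype(int).reshape(-1,1,2)],True,c,1)
d(G+r.apply(np.array([(-22,108,32),(22,108,32),(22,108,-32),(-22,108,-32)])/1000),(255,0,255))
d(G+r.apply(np.array([(-8,24,15),(8,24,15),(8,24,-15),(-8,24,-15)])/1000),(0,255,0))
d(rotz(np.deg2rad(15.6)).apply(np.array([(75,75,10),(75,-75,10),(-75,-75,10),(-75,75,10)])/1000)+[*PC,0],(255,0,0))
cv2.imwrite("pics/p.png",b)
```

```text
t 12.80 eqgrip x 49.9 z 187.1 | win y -306.4 tilt 0.6 yaw 22.3 roll -0.3 clear 1.4 F [-1.2  1.  -4.9] T [ 0.12  0.17 -0.05] op 0.0298 q [-0.42  0.01  1.7   0.    1.42 -2.26]
[ 0.5205 -0.1748  0.1916]
[[-0.0008  0.0122  0.      0.0695 -0.0312  0.1024]]
```

View pics/p.png

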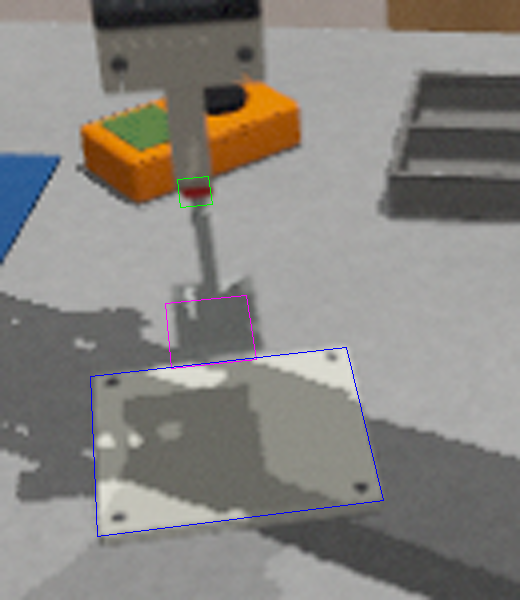

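Call:
carry_out(
  motion=[-0.001, 0.014, 0, 0, 0, 0.1, -1, -0.001, 0.014, 0, 0, 0, 0.1, -1, -0.001, 0.012, 0, 0, 0, 0.1, -1, -0.001, 0.006, 0, 0, 0, 0.1, -1, 0, 0.002, 0, 0, 0, 0.1, -1],
)

```text
t: 13.3
tool_pos: [0.5182, -0.1762, 0.1425]
orientation: [-1.569, -0.215, 0.209]
force: [0.1, 0.5, -2.8]
opening: 0.03
```

Run:
```python
from mv import *
s,p,r=cur(); rep3();print(p); print(rows(*plate(0,15.6),5)[:1])
```

```text
t 13.30 eqgrip x 47.5 z 138.0 | win y -308.4 tilt 0.5 yaw 22.3 roll -0.5 clear -4.0 F [ 0.1  0.5 -2.8] T [0.04 0.02 0.04] op 0.0300 q [-0.42  0.05  1.75 -0.    1.33 -2.26]
[ 0.5182 -0.1762  0.1425]
[[-0.0001  0.004   0.0001  0.1014 -0.0295  0.0358]]
```

Call:
carry_out(
  motion=[0, 0.004, 0, 0.2, 0, 0.1, -1, 0, 0.004, 0, 0.2, 0, 0.1, -1, 0, 0.004, 0, 0.1, 0, 0.1, -1, 0, 0.002, 0, 0, 0, 0, -1, 0, 0.001, 0, 0, 0, 0, -1],
)

```text
t: 13.8
tool_pos: [0.5193, -0.177, 0.1277]
orientation: [-1.561, -0.211, 0.212]
force: [0.8, -0.2, -2.6]
opening: 0.03
```

Run:
```python
from mv import *
s,p,r=cur(); rep3();print(p); print(rows(*plate(0,15.6),5)[:1])
b=imaging.read_camera("side"); u,v=190,120
cv2.imwrite("pics/q.png",cv2.resize(b[v:v+150,u:u+130],None,fx=4,fy=4,interpolation=cv2.INTER_CUBIC))
```

```text
t 13.80 eqgrip x 48.8 z 123.2 | win y -308.7 tilt 0.1 yaw 22.3 roll -0.0 clear -4.0 F [ 0.8 -0.2 -2.6] T [ 0.06  0.06 -0.02] op 0.0300 q [-0.42  0.07  1.76 -0.    1.31 -2.26]
[ 0.5193 -0.177   0.1277]
[[-0.0003  0.001   0.0003  0.01   -0.0343 -0.0079]]
```

View pics/q.png

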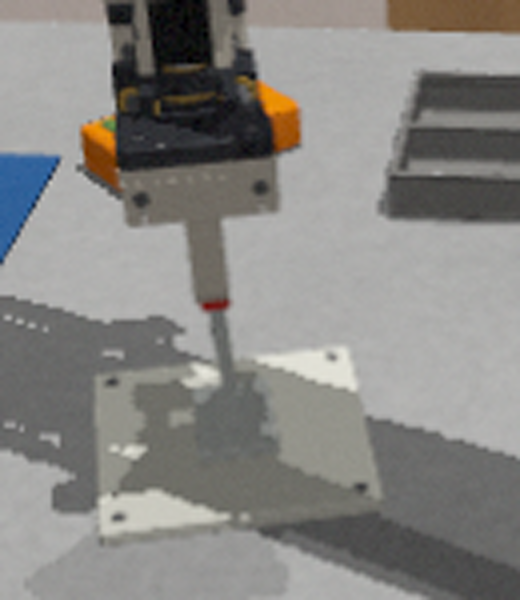

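Call:
carry_out(
  motion=[-0.0005, 0.001, 0, 0, 0, 0, -1, -0.0005, 0.001, 0, 0, 0, 0, -1, -0.0005, 0.001, 0, 0, 0, 0, -1, 0, 0.0005, 0, 0, 0, 0, -1, 0, 0, 0, 0, 0, 0, -1],
)

```text
t: 14.35
tool_pos: [0.518, -0.1775, 0.1244]
orientation: [-1.562, -0.212, 0.211]
force: [0.4, 0.9, -2.6]
opening: 0.0298
```

Run:
```python
from mv import *
s,p,r=cur(); rep3();print(p)
```

```text
t 14.35 eqgrip x 47.6 z 119.9 | win y -309.3 tilt 0.1 yaw 22.3 roll -0.1 clear -4.0 F [ 0.4  0.9 -2.6] T [ 0.05  0.04 -0.  ] op 0.0298 q [-0.42  0.07  1.76 -0.    1.31 -2.26]
[ 0.518  -0.1775  0.1244]
```

Call:
carry_out(
  motion=[0, 0.0005, 0, 0, 0, 0, -1, 0, 0.0005, 0, 0, 0, 0, -1, 0, 0.0005, 0, 0, 0, 0, -1, 0, 0, 0, 0, 0, 0, -1, 0, 0, 0, 0, 0, 0, -1],
)

```text
t: 14.85
tool_pos: [0.5183, -0.1776, 0.1236]
orientation: [-1.562, -0.212, 0.211]
force: [0.4, -0.3, -1.9]
opening: 0.0299
```

Call:
carry_out(
  motion=[0, 0.0005, 0, 0, 0, 0, -1, 0, 0.0005, 0, 0, 0, 0, -1, 0, 0, 0, 0, 0, 0, -1, 0, 0, 0, 0, 0, 0, -1, 0, 0, 0, 0, 0, 0, -1],
)

```text
t: 15.35
tool_pos: [0.5184, -0.1776, 0.1235]
orientation: [-1.562, -0.213, 0.211]
force: [-1.4, 0.7, 1.3]
opening: 0.03
```

Run:
```python
from mv import *
rep3()
```

```text
t 15.35 eqgrip x 48.0 z 119.0 | win y -309.5 tilt 0.1 yaw 22.3 roll -0.1 clear -4.0 F [-1.4  0.7  1.3] T [0.3  0.35 0.04] op 0.0300 q [-0.42  0.07  1.76 -0.    1.3  -2.26]
```

Call:
carry_out(
  motion=[0, 0.0003, 0, 0, 0, 0, -1, 0, 0, 0, 0, 0, 0, -0.3, 0, 0, 0, 0, 0, 0, -0.2, 0, 0, 0, 0, 0, 0, 0, 0, 0, 0, 0, 0, 0, 0.2],
)

```text
t: 15.85
tool_pos: [0.5193, -0.178, 0.1234]
orientation: [-1.564, -0.214, 0.209]
force: [-0.4, -0.0, -0.1]
opening: 0.0489
```

Call:
carry_out(
  motion=[0, 0, 0, 0, 0, 0, 0.4, 0, 0, 0, 0, 0, 0, 0.6, 0, 0, 0, 0, 0, 0, 0.6, 0, 0, 0, 0, 0, 0, 0.6, 0, 0, 0, 0, 0, 0, 0.6],
)

```text
t: 16.35
tool_pos: [0.5193, -0.178, 0.1233]
orientation: [-1.564, -0.214, 0.209]
force: [-0.1, -0.3, -0.9]
opening: 0.0742
```

Run:
```python
from mv import *
s,p,r=cur(); rep3();print(p)
b=imaging.read_camera("side"); u,v=190,120
cv2.imwrite("pics/r.png",cv2.resize(b[v:v+150,u:u+130],None,fx=4,fy=4,interpolation=cv2.INTER_CUBIC))
```

```text
t 16.35 eqgrip x 49.0 z 118.8 | win y -309.8 tilt 0.3 yaw 22.3 roll -0.2 clear -4.0 F [-0.1 -0.3 -0.9] T [ 0.02 -0.03  0.07] op 0.0742 q [-0.42  0.07  1.76 -0.    1.3  -2.26]
[ 0.5193 -0.178   0.1233]
```

View pics/r.png

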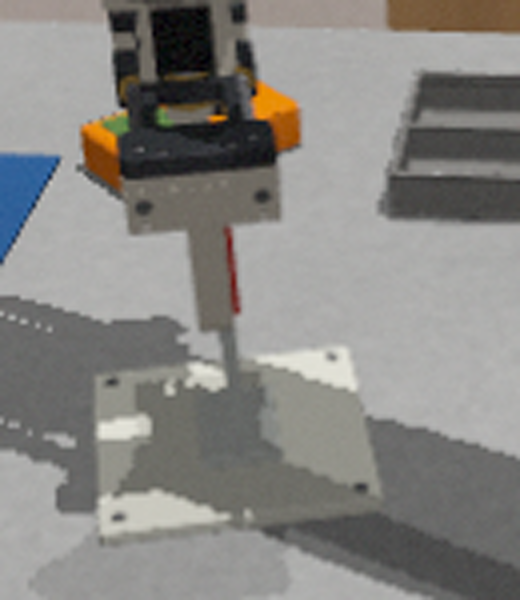

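Released and standing. Retreat straight up slowly, then away.

Call:
carry_out(
  motion=[0, -0.004, 0, 0, 0, 0, 0.6, 0, -0.01, 0, 0, 0, 0, 0.6, 0, -0.014, 0, 0, 0, 0, 0.6, 0, -0.018, 0, 0, 0, 0, 0.6, 0, -0.018, 0, 0, 0, 0, 0.6],
)

```text
t: 16.9
tool_pos: [0.5177, -0.1772, 0.1897]
orientation: [-1.561, -0.211, 0.212]
force: [0.4, 0.6, 0.6]
opening: 0.0744
```

Call:
carry_out(
  motion=[0, -0.02, 0, 0, 0, 0, 0.6, 0, -0.02, 0, 0, 0, 0, 0.6, -0.02, -0.02, 0.02, 0, 0, 0, 0.6, -0.02, -0.02, 0.03, 0, 0, 0, 0.6, -0.02, -0.02, 0.04, 0, 0, 0, 0.6],
)

```text
t: 17.4
tool_pos: [0.4358, -0.1075, 0.2998]
orientation: [-1.565, -0.213, 0.206]
force: [0.5, 1.2, 0.9]
opening: 0.0745
```

Call:
carry_out(
  motion=[-0.02, -0.01, 0.04, 0, 0, 0, 0.6, -0.02, -0.01, 0.04, 0, 0, 0, 0.6, -0.02, -0.01, 0.04, 0, 0, 0, 0.6, -0.01, 0, 0.02, 0, 0, 0, 0.6, 0, 0, 0, 0, 0, 0, 0.6],
)

```text
t: 17.9
tool_pos: [0.3256, 0.0149, 0.3415]
orientation: [-1.57, -0.228, 0.191]
force: [0.2, -0.2, 0.1]
opening: 0.0743
```

Run:
```python
from mv import *
for n in("side","top"): cv2.imwrite(f"pics/s_{n}.png",imaging.read_camera(n))
show(); print(cur()[1])
```

```text
t 18.0 rack mm [-164.4 -217.4  340.9] rot [ -0.47 -22.09  -1.33] F [ 0.6  1.4 -0.1] T [-0.03 -0.03  0.02] op 0.0741
[0.3269 0.0135 0.3409]
```

View pics/s_side.png

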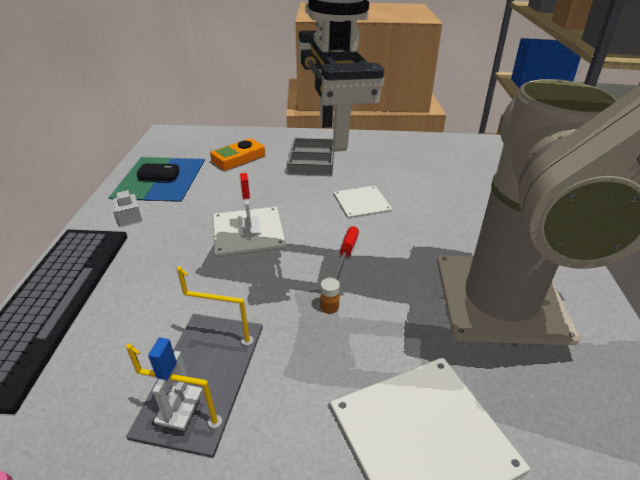

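View pics/s_top.png

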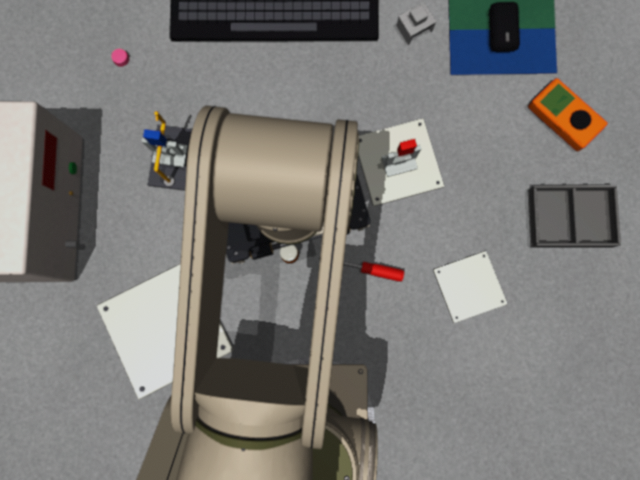

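Run:
```python
from plant import robot
print(robot.close_job())
```

```text
the job is handed in; nothing more can be done
None
```

The red-gripped frame is off its hook and standing upright in the middle of the middle-sized white plate, with the gripper open and well clear. I handed the job in at 18.0 s of the 48 s allowed.

**How it went:** I gripped the red block, raised the frame about 10 mm and tilted its top back about 51°. I then lifted it over the barbed tip with no sign of contact in the readings I took. On the plate I lowered it until the force reading showed the plate carrying its weight, then opened the fingers and backed straight up.

**One thing went wrong:** while tilting at the hook, joint 3 reached the end of its range and the tool slipped about 12 mm sideways and 11 mm forward. My geometry check put that position about 2 mm into the hook, but the force reading stayed at about the frame's weight (under 4 N). I reversed out, turned the tool about 9° and took the tilt up from there.

**Last checks:**
- **Red frame:** both pictures show it upright and near the plate's centre. The foot is at about (402, 166) against a plate centre of (398, 162) from the top. From the side it is (248, 228) against (248, 231), so it is a few millimetres off.
- **Blue frame:** it still hangs where it was.
- **Loose ends:** the two cameras' estimates of the plate's centre differed by about 6 mm, so I used a value between them. I did not take another picture after handing in.

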